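Make up an opal doublet and an opal triplet dry in their gluing jigs

ROBOT

A 6-joint arm with a two-finger parallel gripper is mounted at the origin on a cart in front of the work surface, level with it; the furniture and walls round the work are solid. World frame = base frame: x ahead of the robot, y to its left, z up, the work surface at z = 0. Lengths are in m, angles in rad, forces in N, time in s.
With the tool pointing down it reaches from about 0.35 to 0.775 m from the base axis. Payload 7.3 kg.
Tool frame: the origin (TCP) lies at the very end of the fingers, on their centre line; the grasp point (between the pads) lies 19 mm behind it; x points along the fingers, y is the direction in which the jaws open and shut, and the axes are right-handed (so a half turn about x gives the same grasp; the last joint's range is limited). The gripper opens to 92 mm and grips with 3 to 60 N. Pads are 19 mm wide; open, the fingers measure 130 mm over their backs; the gripper's body (75 mm by 190 mm) begins 47 mm behind the grasp point.
Start: joints at [1.039, 0.342, 1.524, -0, 1.275, -0.146], TCP at [0.198, 0.486, 0.227] pointing down, gripper open.
Joint ranges: [-2.53, 2.53], [-0.77, 2.02], [0.04, 2.7], [-1, 4.14], [0.28, 2.66], [-3.11, 3.11]. Speed limits (rad/s): [2.57, 2.57, 3.14, 3.14, 3.14, 3.14].

INTERFACE

Orientations are given as [roll, pitch, yaw] about the fixed x, y, z axes, in that order (R = Rz(yaw) Ry(pitch) Rx(roll)).
In Python, from cell import robot gives the robot as it stands.
- The arm moves only by the tool play_rows, never from a script. Its argument "moves" is a list that holds one entry, the list of rows, each a list of 5 numbers: the shift along the tool's x, y, z in m, then the turn about the tool's x in degrees, then the opening, from -1 (shut) to 1 (fully open), so that 0 is half open. A call has exactly 10 rows; each row shifts and turns the pose as measured when the row begins, along the tool's axes as they then stand; what a row does not reach is not made up. A row lasts 1/10 s, in which the tool goes at most 50 mm and 8.59 degrees, less where a joint would pass 70% of its speed; a pose out of reach is approached as far as the arm can. A call with a gripper value outside its range is refused whole. The fingers move at their own pace and stop on an object; "grip_force" is the grip in N (left out, the last holds). Time passes only in rows, so rows that do not move let the fingers close, or fill a call up. It gives the time, the measured TCP pose, the force and the opening at its end, in the units of the state.
- robot.observe(): the state, without advancing time (a new reading comes with each control period).
- robot.read_camera(name): name is "scene" or "side" or "wrist"; returns the picture (384x512x3 uint8, red, green, blue); there is no depth.
- robot.get_calibration(name): a dict with "mtx" (3x3 intrinsics, pixels), "k1" (the pictures are not rectified: a ray, as slopes to the right and down, at radius r is drawn at 1 + k1 r^2 times it, then the intrinsics apply), "view" (4x4, takes a point from world to camera coordinates). Camera axes: x right, y up, looking along -z (the intrinsics and any distortion apply to the point x, -y, -z); pixel columns grow to the right and rows downward; lengths in m; the calibration is good to about 2 mm. A picture is of the moment at which its call begins: read the wrist's pose just before it. get_calibration takes no time and is no camera call; for the wrist camera it gives the pose at the moment of the call.
- robot.hand_in(): hands the job in, once; it reports no verdict.
Trained networks look in the newest picture that a camera, given by its name, has taken for a name from the list of things; names that differ only in an ending like _2 or _b are one class to them, and where a whole thing is asked for, a point or a joint stands for the part that bears it (a point fixed in the world has none). Each returns a list of dicts, best first, with "score" (0 to 1); they miss things now and then, are a little off and sometimes report something else, mostly with a low value. They report only what shows in the picture. A call takes as long as a camera call. They do not tell look-alikes from the thing itself.
- robot.spot_in(camera, label): "point" ([column, row] in pixels, amid what is visible of it).
The state is a dict: "time": time; "qpos": joint angles; "qvel": joint speeds; "joint_efforts": joint torques, N m; "tool_pos": TCP position; "tool_rot": TCP orientation; "contact_force": force on the tool from outside, world axes, zero at the start; "torque": the same for the moment, N m; "opening": finger opening in m.
Only numpy, scipy, OpenCV 4.12 (cv2) and the standard library are available. Lean on these libraries where they do the work, as an engineer would, in place of code of your own. Each camera call takes 0.05 s, during which the arm holds its last target.

TASK

Dry-assemble two opal stacks in their gluing jigs: lay the round opal slice on the round black backing, and the rectangular opal slice on the rectangular black backing, edges in line. The thin rectangular slice needs a clear quartz cap laid squarely on top: draw the lowest blank out sideways through the slot at the bottom of the magazine, so that the others drop down one place and stay in it. Finish by standing one of the steel weights upright in the middle of each stack.

Things in the scene. Friction and masses are not known exactly. Their poses are not given: they have to be found in the camera images.
- jig_round: fixed jig: aluminium plate 104 x 70 x 6 mm with a fixed round black backing, 44 mm across, 5 thick, its top 11 mm above the bench. Four 6 mm dowel pins, tops 16 mm above the bench, at local x = +-26.5, y = +-12 mm leave the round slice some 6 mm of play along x; the +-y sides are open for fingers. Origin: middle of the underside, under the backing's centre; x along the long side, z up
- jig_rect: fixed jig: aluminium plate 104 x 70 x 6 mm with a fixed rectangular black backing 56 x 36 mm (x, y), 5 thick, its top 11 mm above the bench. Four 6 mm dowel pins, tops 16 mm above the bench, at local x = +-34, y = +-10 mm leave the rectangular slice 5 mm of play each way along x; the +-y sides are open for fingers. Origin: middle of the underside, under the backing's centre; z up
- magazine: fixed aluminium hopper with 3 stacked cap blanks; inside 61 x 41 mm (x, y), rim 46 mm above the bench. They lie on a floor 14 mm up. Under the front gate (outer face at local x = -34.5 mm) a 10 mm slot lets only the lowest out along -x, onto a tongue 22 mm wide, 5 thick, level with the floor, ending at x = -70 mm; fingers can pass on both sides of it. Origin: hopper's centre, at bench level; z up
- cap_low_c (a point): lowest clear quartz cap blank, the one to use: plate 58 x 38 x 8 mm (x, y, z), 45 g; the centre of the plate. It lies level on the magazine's floor, axes along the magazine's, and stands some 22 mm out of the slot, where its 38 mm width can be pinched. The blanks above press on it only by their weight (1 N); drawn 40 mm along the magazine's -x it is free
- cap_top_c (a point): uppermost cap blank in the magazine, same size; the centre of the plate. One more blank lies hidden under it, on the lowest. When the lowest is drawn, these two sink by 8 mm; they stay in the magazine
- slice_round_c (a point): thick round opal slice, pale blue with coloured flakes: a flat disc 40 mm in diameter, 10 mm thick, 35 g; the centre of the disc, z up
- slice_rect_c (a point): thin rectangular opal slice, pale blue with coloured flakes: a flat plate 52 x 32 x 6 mm (x, y, z), 30 g; the centre of the plate
- weight_a_c (a point): plain steel weight, about 0.33 kg: round column 36 mm in diameter and 42 mm high, above it a narrow neck and a 24 mm knob, 60 mm high in all, standing on its flat foot. The point lies on its axis 30 mm above the foot; z up along the axis. The two weights are alike; either may go on either stack
- weight_b_c (a point): plain steel weight, about 0.33 kg: round column 36 mm in diameter and 42 mm high, above it a narrow neck and a 24 mm knob, 60 mm high in all, standing on its flat foot. The point lies on its axis 30 mm above the foot; z up along the axis. The two weights are alike; either may go on either stack
Mind the look-alikes: they are no part of the job. What is shaped like the part that bears weight_b_c but green or pink is not meant.

How it is judged:
At the end, for the whole second after the job is handed in: Each slice flat on its backing and the formerly lowest blank flat on the rectangular slice (centres within 8 mm, rectangles in line within 0.2 rad); the other blanks 8 mm lower in the magazine; one weight upright on each stack within 10 mm of its middle; all at rest (horizontal distance between slice_round_c and jig_round below 0.008 m and z of slice_round_c in the frame of jig_round between 0.0142 and 0.0178 m and angle between each of slice_round_c, slice_rect_c, cap_low_c's own z axis and vertical below 0.08 rad and horizontal distance between slice_rect_c and jig_rect below 0.008 m and z of slice_rect_c in the frame of jig_rect between 0.0122 and 0.0158 m and angle between the x axis of slice_rect_c and the x axis of jig_rect, either way round below 0.2 rad and horizontal distance between cap_low_c and slice_rect_c below 0.008 m and z of cap_low_c in the frame of jig_rect between 0.019 and 0.023 m and angle between the x axis of cap_low_c and the x axis of slice_rect_c, either way round below 0.2 rad and horizontal distance between cap_top_c and magazine below 0.008 m and z of cap_top_c in the frame of magazine between 0.024 and 0.028 m and ((horizontal distance between weight_a_c and slice_round_c below 0.01 m and z of weight_a_c in the frame of jig_round between 0.0485 and 0.0535 m and angle between each of weight_a_c, weight_b_c's own z axis and vertical below 0.08 rad and horizontal distance between weight_b_c and cap_low_c below 0.01 m and z of weight_b_c in the frame of jig_rect between 0.0525 and 0.0575 m) or (horizontal distance between weight_b_c and slice_round_c below 0.01 m and z of weight_b_c in the frame of jig_round between 0.0485 and 0.0535 m and angle between each of weight_b_c, weight_a_c's own z axis and vertical below 0.08 rad and horizontal distance between weight_a_c and cap_low_c below 0.01 m and z of weight_a_c in the frame of jig_rect between 0.0525 and 0.0575 m)) and linear speed of each of slice_round, slice_rect, cap_low, cap_top, weight_a, weight_b below 0.01 m/s); the robot touches nothing.
It also fails if it takes over 131 s, if anything falls off the work surface, if the arm or the gripper's body presses on something with over 40 N, if the wrist force passes 120 N, or if a joint passes its speed limit or range.

## Working session

There is one attempt and no reset: what is moved stays moved. The work goes in short steps, Python scripts to look and compute and a tool call to move; the robot and the scene stay as the last step left them, time stands still between calls to the robot, and variables do not carry over. Pictures are saved under pics/ and viewed, and the job is handed in when it is done.

Besides the shell and the picture viewer there is one more tool, called after ">>>" by a JSON object that holds its "fn" and its "kwargs". play_rows: Moves the arm, as the interface text tells. Its arguments: {"type":"object","properties":{"moves":{"type":"array"},"grip_force":{"type":"number"}},"required":["moves"]}

```bash
mkdir -p pics; ls; python3 - <<'E'
from cell import robot
import cv2,numpy as np
s=robot.observe();print(s)
for c in ["scene","side","wrist"]:
    k=robot.get_calibration(c);im=robot.read_camera(c)
    cv2.imwrite(f"pics/{c}0.png",cv2.cvtColor(im,cv2.COLOR_RGB2BGR));print(c,k)
    
print(robot.observe()['time'])
E
```

```text
pics
{'time': 0.0, 'qpos': array([ 1.03898367e+00,  3.42678410e-01,  1.52502977e+00,  4.30700866e-05,
        1.27541068e+00, -1.45983543e-01]), 'qvel': array([ 6.19669733e-04,  1.08197603e-03, -1.08071134e-04, -1.15752097e-03,
       -3.70475847e-05, -4.65194093e-04]), 'joint_efforts': array([-4.25844119e-04, -4.31210804e+01, -2.44235641e+01,  7.17965886e-02,
        5.53358858e-02, -1.13602864e-04]), 'tool_pos': array([0.197318  , 0.48606013, 0.22606352]), 'tool_rot': array([-1.74375887,  1.56926956, -2.12960055]), 'contact_force': array([-0.11560635,  0.14891171, -0.12280754]), 'torque': array([ 0.0037467 ,  0.04346852, -0.00322139]), 'opening': 0.0919150526521842}
scene {'mtx': array([[364.58237458,   0.        , 263.5073157 ],
       [  0.        , 364.58237458, 183.84220695],
       [  0.        ,   0.        ,   1.        ]]), 'k1': -0.014632519834966537, 'view': array([[ 0.45847042, -0.88866643,  0.00876664, -0.23965467],
       [ 0.54141863,  0.28711775,  0.79020837, -0.30898278],
       [-0.70474871, -0.35754074,  0.61277556, -0.58918234],
       [ 0.        ,  0.        , 
[... 331 characters left out ...]
8123787e-04, -4.13995014e-01,  9.10278841e-01,
        -3.90251215e-02],
       [-5.65203990e-02,  9.08806458e-01,  4.13371825e-01,
        -9.77835348e-01],
       [ 0.00000000e+00,  0.00000000e+00,  0.00000000e+00,
         1.00000000e+00]])}
wrist {'mtx': array([[289.87268129,   0.        , 252.28039112],
       [  0.        , 289.87268129, 189.13164042],
       [  0.        ,   0.        ,   1.        ]]), 'k1': -0.03229305508638308, 'view': array([[ 0.37472647,  0.92713334, -0.00196027, -0.52288899],
       [-0.89062239,  0.35938044, -0.27863498,  0.03523388],
       [-0.2576273 ,  0.10615776,  0.96039508, -0.39050656],
       [ 0.        ,  0.        ,  0.        ,  1.        ]])}
0.15
```

View pics/scene0.png

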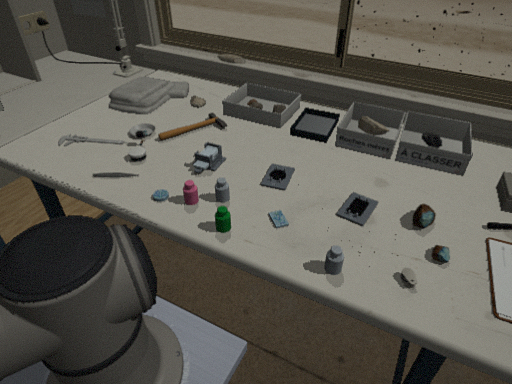

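View pics/side0.png

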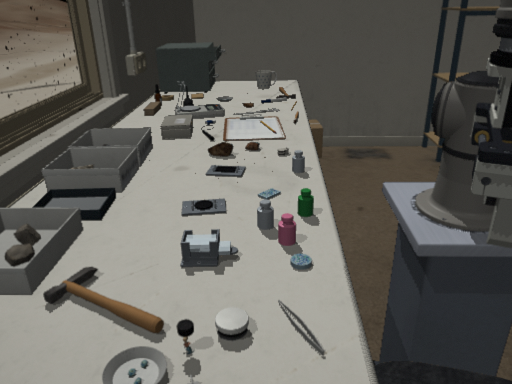

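View pics/wrist0.png

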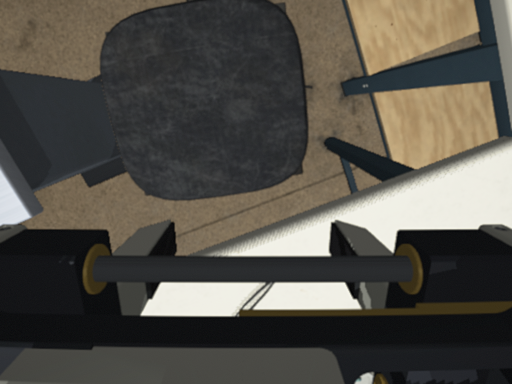

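```bash
cat > h.py <<'E'
from cell import robot
import cv2,numpy as np
from scipy.spatial.transform import Rotation as Rn
def und(c,px,k=None):
    k=k or robot.get_calibration(c);K=k['mtx'];px=np.atleast_2d(px).astype(float)
    d=np.stack([(px[:,0]-K[0,2])/K[0,0],(px[:,1]-K[1,2])/K[1,1]],1)
    u=d.copy()
    for _ in range(10): u=d/(1+k['k1']*(u**2).sum(1,keepdims=True))
    return u,k
def p2w(c,px,z,k=None):
    u,k=und(c,px,k);V=k['view'];R=V[:3,:3];t=V[:3,3]
    ray=np.stack([u[:,0],-u[:,1],-np.ones(len(u))],1)@R
    C=-R.T@t
    s=(z-C[2])/ray[:,2]
    return C+s[:,None]*ray
def w2p(c,P,k=None):
    k=k or robot.get_calibration(c);P=np.atleast_2d(P).astype(float)
    q=P@k['view'][:3,:3].T+k['view'][:3,3]
    u=np.stack([q[:,0]/-q[:,2],-q[:,1]/-q[:,2]],1)
    u=u*(1+k['k1']*(u**2).sum(1,keepdims=True))
    return u@k['mtx'][:2,:2].T+k['mtx'][:2,2]
def shot(c,name,crop=None,sc=1):
    k=robot.get_calibration(c);im=cv2.cvtColor(robot.read_camera(c),cv2.COLOR_RGB2BGR)
    np.save(f'pics/{name}.npy',im)
    import pickle;pickle.dump(k,open(f'pics/{name}.k','wb'))
    if crop: im=im[crop[1]:crop[3],crop[0]:crop[2]]
    if sc!=1: im=cv2.resize(im,None,fx=sc,fy=sc,interpolation=cv2.INTER_CUBIC)
    cv2.imwrite(f'pics/{name}.png',im);return k
def T(s=None):
    s=s or robot.observe()
    return np.array(s['tool_pos']),Rn.from_euler('xyz',s['tool_rot']).as_matrix()
def togo(xyz,yaw=None,s=None):
    """yaw = direction (world angle) of jaw axis (tool y), mod pi"""
    s=s or robot.observe();p,R=T(s)
    d=R.T@(np.array(xyz)-p)
    cur=np.arctan2(R[1,1],R[0,1]);out=[d]
    if yaw is not None:
        e=(yaw-cur+np.pi/2)%np.pi-np.pi/2
        # tool x down: turn about +x lowers world yaw
        t=-np.degrees(e)
        print('turn deg about x',round(t,2),'alt',round(t-180*np.sign(t),2),'q6',round(s['qpos'][5],3))
    print('t',round(s['time'],2),'pos',p.round(4),'jaw yaw',round(cur,4),'shift',d.round(4),'tilt',R[:,0].round(4),'open',round(s['opening'],4),'F',np.round(s['contact_force'],1))
E
python3 - <<'E'
from h import *
p,R=T();print(R.round(3))
for n,px,z in [('mag',(208,158),.03),('jr',(278,177),.011),('jR',(357,208),.011),('sr',(161,195),.01),('sR',(278,219),.006),('wa',(222,190),.03),('wb',(334,261),.03),('pink',(190,192),.03),('green',(223,219),.03)]:
    print(n,p2w('scene',px,z)[0].round(3))
for n,px,z in [('mag',(201,245),.03),('jr',(204,206),.011),('jR',(226,170),.011),('sr',(301,261),.01),('sR',(269,193),.006),('wa',(265,215),.03),('wb',(298,161),.03)]:
    print(n,p2w('side',px,z)[0].round(3))
k=robot.get_calibration('wrist')
V=k['view'];C=-V[:3,:3].T@V[:3,3];print('cam in tool',R.T@(C-p),'axis look in tool',R.T@-V[2,:3])
for c in('scene','side','wrist'):
  V=robot.get_calibration(c)['view'];print(c,(-V[:3,:3].T@V[:3,3]).round(3))
E
```

```text
[[-0.001  0.376  0.926]
 [-0.001  0.926 -0.376]
 [-1.    -0.001 -0.   ]]
mag [0.558 0.196 0.03 ]
jr [ 0.593 -0.008  0.011]
jR [ 0.569 -0.236  0.011]
sr [0.384 0.224 0.01 ]
sR [ 0.448 -0.078  0.006]
wa [0.454 0.083 0.03 ]
wb [ 0.365 -0.242  0.03 ]
pink [0.41  0.149 0.03 ]
green [0.365 0.024 0.03 ]
mag [0.575 0.218 0.03 ]
jr [0.603 0.014 0.011]
jR [ 0.575 -0.216  0.011]
sr [0.387 0.239 0.01 ]
sR [ 0.451 -0.071  0.006]
wa [0.457 0.095 0.03 ]
wb [ 0.37  -0.237  0.03 ]
cam in tool [-0.15770459 -0.00134583 -0.07583495] axis look in tool [ 9.60341987e-01 -1.02876068e-04  2.78824780e-01]
scene [-0.138 -0.335  0.607]
side [0.435 0.898 0.451]
wrist [0.127 0.514 0.384]
```

```bash
python3 - <<'E'
from h import *
togo((.50,.16,.33),np.pi/2)
E
```

```text
turn deg about x -22.11 alt 157.89 q6 -0.146
t 0.15 pos [0.1974 0.4862 0.2262] jaw yaw 1.185 shift [-0.1036 -0.1884  0.4031] tilt [-6.e-04 -1.e-03 -1.e+00] open 0.0918 F [ 0.5  0.4 -0.4]
```

>>> {"fn": "play_rows", "kwargs": {"moves": [[[-0.011, -0.019, 0.041, 0, 1], [-0.011, -0.019, 0.041, 0, 1], [-0.011, -0.019, 0.041, 0, 1], [-0.011, -0.019, 0.041, 0, 1], [-0.011, -0.019, 0.041, 0, 1], [-0.011, -0.019, 0.041, 0, 1], [-0.011, -0.019, 0.041, 0, 1], [-0.011, -0.019, 0.041, -7.4, 1], [-0.011, -0.019, 0.041, -7.4, 1], [-0.011, -0.02, 0.04, -7.4, 1]]]}}

```text
time: 1.15
tool_pos: [0.5229, 0.16, 0.3365]
tool_rot: [-2.575, 1.563, -2.551]
contact_force: [0.4, 0.6, 0.2]
opening: 0.0921
```

```bash
python3 - <<'E'
from h import *
togo((.50,.16,.33),np.pi/2)
shot('wrist','w1')
E
```

```text
turn deg about x 1.39 alt -178.61 q6 -1.436
t 1.15 pos [0.5229 0.16   0.3365] jaw yaw 1.5951 shift [ 0.0066  0.0006 -0.0229] tilt [-0.0067 -0.0045 -1.    ] open 0.0921 F [0.4 0.6 0.2]
```

View pics/w1.png

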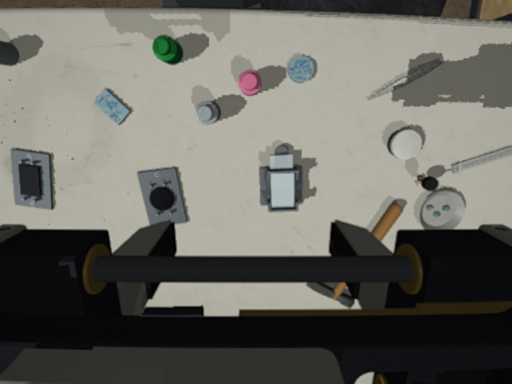

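```bash
python3 - <<'E'
import cv2,numpy as np
im=np.load('pics/w1.npy')
a=cv2.resize(im[50:230,80:240],None,fx=4,fy=4,interpolation=cv2.INTER_CUBIC)
b=cv2.resize(im[40:220,230:340],None,fx=4,fy=4,interpolation=cv2.INTER_CUBIC)
cv2.imwrite('pics/w1a.png',cv2.resize(a,None,fx=.83,fy=.83));cv2.imwrite('pics/w1b.png',cv2.resize(b,None,fx=.83,fy=.83))
E
```

>>> {"fn": "play_rows", "kwargs": {"moves": [[[0, -0.045, -0.004, 0, 1], [0, -0.045, -0.004, 0, 1], [0, -0.045, -0.004, 0, 1], [0, -0.045, -0.004, 0, 1], [0, -0.045, -0.004, 0, 1], [0, -0.035, 0, 0, 1], [0, 0, 0, 0, 1], [0, 0, 0, 0, 1], [0, 0, 0, 0, 1], [0, 0, 0, 0, 1]]]}}

```text
time: 2.2
tool_pos: [0.5159, -0.1117, 0.3337]
tool_rot: [-2.697, 1.561, -2.672]
contact_force: [-0.3, -0.2, -0.3]
opening: 0.0922
```

```bash
python3 - <<'E'
from h import *
togo((.50,-.1,.33),np.pi/2)
shot('wrist','w2')
E
```

```text
turn deg about x 1.45 alt -178.55 q6 -1.95
t 2.2 pos [ 0.5159 -0.1117  0.3337] jaw yaw 1.5961 shift [ 0.0037  0.0122 -0.0155] tilt [-0.0087 -0.0044 -1.    ] open 0.0922 F [-0.3 -0.2 -0.3]
```

View pics/w1a.png

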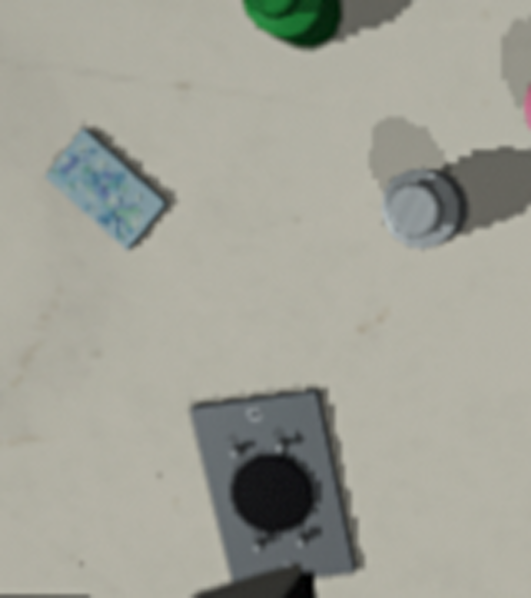

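View pics/w1b.png

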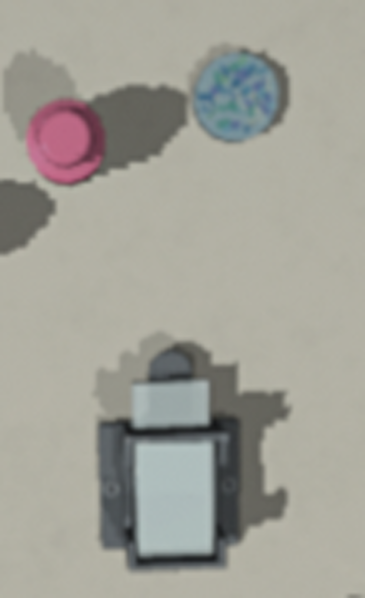

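View pics/w2.png

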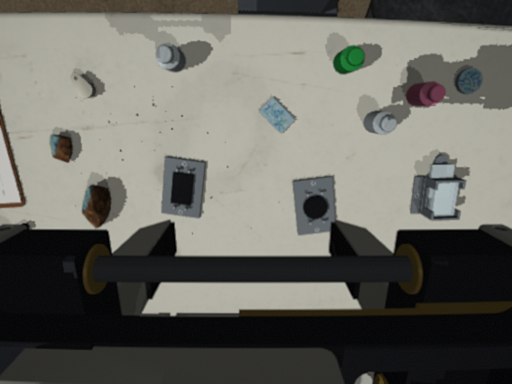

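```bash
cat >> h.py <<'E'
import pickle
def ortho(name,cam,cx,cy,z,half=.07,res=.0005):
    """metric top view; rows: +x up, cols: -y right"""
    im=np.load(f'pics/{name}.npy');k=pickle.load(open(f'pics/{name}.k','rb'))
    n=int(2*half/res);i,j=np.mgrid[0:n,0:n]
    X=cx+half-i*res;Y=cy+half-j*res
    uv=w2p(cam,np.stack([X.ravel(),Y.ravel(),np.full(X.size,z)],1),k).reshape(n,n,2).astype(np.float32)
    return cv2.remap(im,uv[...,0],uv[...,1],cv2.INTER_CUBIC)
def o2w(px,cx,cy,half=.07,res=.0005):
    px=np.atleast_2d(px);return np.stack([cx+half-px[:,1]*res,cy+half-px[:,0]*res],1)
E
python3 - <<'E'
from h import *
items=[('jr',.585,.005,.011),('jR',.575,-.225,.011),('sr',.387,.235,.010),('sR',.45,-.075,.006),('wa',.456,.09,.060),('wb',.368,-.24,.06),('mag',.56,.205,.038),('low',.53,.205,.022)]
for w in('w1','w2'):
    tiles=[]
    for n,x,y,z in items:
        o=ortho(w,'wrist',x,y,z,.07,.0007);cv2.putText(o,n,(3,15),0,.5,(0,0,255),1);tiles.append(cv2.copyMakeBorder(o,0,0,0,0,0))
    t=np.vstack([np.hstack(tiles[:4]),np.hstack(tiles[4:])]);print(t.shape);cv2.imwrite(f'pics/o_{w}.png',t)
E
```

```text
(400, 800, 3)
(400, 800, 3)
```

View pics/o_w1.png

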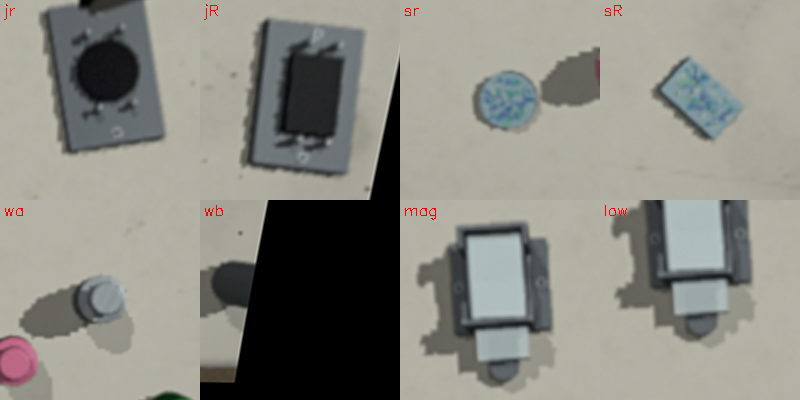

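View pics/o_w2.png

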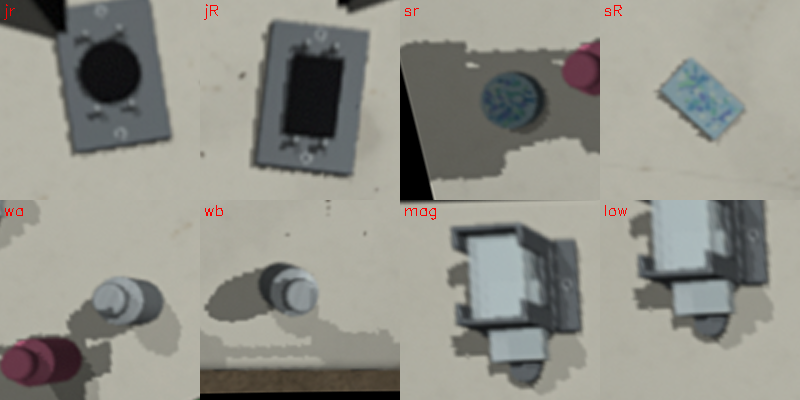

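```bash
python3 - <<'E'
from h import *
def rect(w,x,y,z,f,half=.045):
    o=ortho(w,'wrist',x,y,z,half,.00025)
    m=f(o).astype(np.uint8);m=cv2.morphologyEx(m,cv2.MORPH_OPEN,np.ones((15,15)));m=cv2.morphologyEx(m,cv2.MORPH_CLOSE,np.ones((25,25)))
    n,l,st,ce=cv2.connectedComponentsWithStats(m)
    i=1+np.argmax(st[1:,4]);c=cv2.findContours((l==i).astype(np.uint8),0,2)[0][0]
    r=cv2.minAreaRect(c);M=cv2.moments(c);P=[M['m10']/M['m00'],M['m01']/M['m00']]
    b=cv2.boxPoints(r);bw=o2w(b,x,y,half,.00025)
    e1=bw[1]-bw[0];e2=bw[2]-bw[1]
    L,S=(e1,e2) if np.linalg.norm(e1)>np.linalg.norm(e2) else (e2,e1)
    print(w,'rectc',bw.mean(0).round(4),'mom',o2w(P,x,y,half,.00025)[0].round(4),'long',np.linalg.norm(L).round(4),'short',np.linalg.norm(S).round(4),'ang',round(np.degrees(np.arctan2(L[1],L[0]))%180,1))
dark=lambda o:o.max(2)<45
def blue(o):
    h=cv2.cvtColor(o,cv2.COLOR_BGR2HSV);return (h[...,0]>80)&(h[...,0]<135)&(h[...,1]>35)&(h[...,2]>40)
for n,x,y,z,f in [('jr',.585,.0,.011,dark),('jR',.575,-.225,.011,dark),('sr',.387,.235,.010,blue),('sR',.45,-.075,.006,blue)]:
    for w in('w1','w2'):
        print(n,end=' ')
        try: rect(w,x,y,z,f)
        except Exception as e: print(e)
light=lambda o:(o.min(2)>140)&(o[...,0].astype(int)>=o[...,2]-2)
print('top');rect('w1',.56,.205,.038,light)
for w in('w1','w2'):
    for n,(x,y,z) in dict(wa=(.456,.09,.06),wb=(.368,-.24,.06),low=(.515,.205,.022),mag=(.56,.205,.046)).items():
        o=ortho(w,'wrist',x,y,z,.05,.00025)
        for t in range(0,400,40): cv2.line(o,(t,0),(t,399),(0,0,255) if t==200 else (0,200,200),1);cv2.line(o,(0,t),(399,t),(0,0,255) if t==200 else(0,200,200),1)
        cv2.imwrite(f'pics/t_{w}_{n}.png',o)
A=np.vstack([np.hstack([cv2.imread(f'pics/t_{w}_{n}.png') for n in a.split()]) for w,a in (('w1','wa low mag'),('w2','wa low wb'))])
cv2.imwrite('pics/t.png',cv2.resize(A,None,fx=.66,fy=.66,interpolation=cv2.INTER_AREA))
E
```

```text
jr w1 rectc [0.6056 0.0007] mom [6.056e-01 6.000e-04] long 0.0437 short 0.0422 ang 124.5
jr w2 rectc [ 0.6049 -0.0013] mom [ 0.605  -0.0015] long 0.0429 short 0.0421 ang 41.2
jR w1 rectc [ 0.5783 -0.2318] mom [ 0.5779 -0.2316] long 0.0571 short 0.0385 ang 172.9
jR w2 rectc [ 0.5783 -0.2336] mom [ 0.5781 -0.2336] long 0.0583 short 0.0367 ang 173.0
sr w1 rectc [0.3875 0.2295] mom [0.3873 0.2292] long 0.0385 short 0.0375 ang 90.0
sr w2 rectc [0.3869 0.228 ] mom [0.3869 0.2272] long 0.0395 short 0.0378 ang 90.0
sR w1 rectc [ 0.4516 -0.0751] mom [ 0.4515 -0.0748] long 0.052 short 0.0323 ang 47.4
sR w2 rectc [ 0.4511 -0.0762] mom [ 0.4511 -0.0761] long 0.051 short 0.0317 ang 47.2
top
w1 rectc [0.577  0.2076] mom [0.5767 0.2078] long 0.0581 short 0.0376 ang 3.2
```

View pics/t.png

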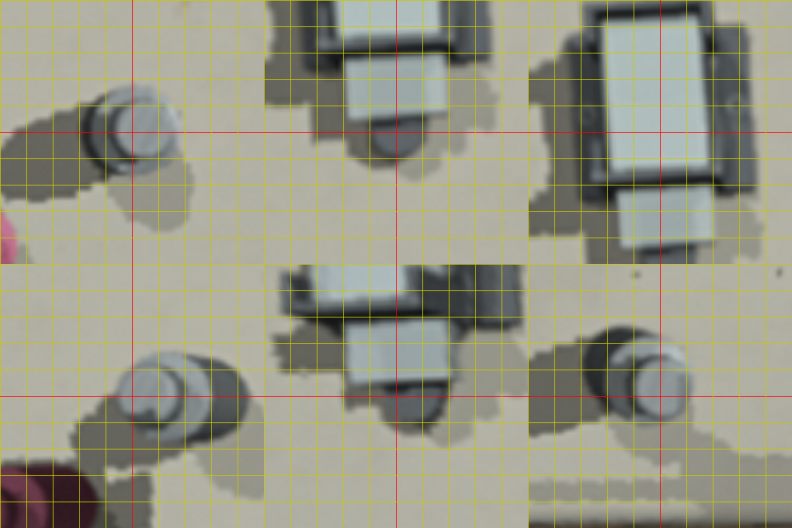

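>>> {"fn": "play_rows", "kwargs": {"moves": [[[0.035, 0, 0, -7.6, 1], [0.035, 0, 0, -7.6, 1], [0.035, 0, 0, -7.6, 1], [0.035, 0, 0, -7.6, 1], [0.035, 0, 0, -7.6, 1], [0.03, 0, 0, -7.6, 1], [0, 0, 0, 0, 1], [0, 0, 0, 0, 1], [0, 0, 0, 0, 1], [0, 0, 0, 0, 1]]]}}

```text
time: 3.25
tool_pos: [0.5193, -0.1044, 0.1286]
tool_rot: [-1.957, 1.562, -1.099]
contact_force: [0.4, -0.2, 0.1]
opening: 0.0917
```

```bash
python3 - <<'E'
from h import *
togo((.4513,-.0756,.08),np.radians(137.3))
E
```

```text
turn deg about x 1.87 alt -178.13 q6 -2.765
t 3.25 pos [ 0.5193 -0.1044  0.1286] jaw yaw 2.4289 shift [ 0.0481  0.0706 -0.0225] tilt [ 0.004  -0.0078 -1.    ] open 0.0917 F [ 0.4 -0.2  0.1]
```

>>> {"fn": "play_rows", "kwargs": {"moves": [[[0.011, 0.017, -0.0055, 0.9, 0.6], [0.011, 0.017, -0.0055, 0.9, 0.6], [0.011, 0.017, -0.0055, 0, 0.6], [0.012, 0.018, -0.0055, 0, 0.6], [0, 0, 0, 0, 0.6], [0, 0, 0, 0, 0.6], [0, 0, 0, 0, 0.6], [0, 0, 0, 0, 0.6], [0, 0, 0, 0, 0.6], [0, 0, 0, 0, 0.6]]]}}

```text
time: 4.25
tool_pos: [0.4631, -0.0781, 0.0932]
tool_rot: [-1.326, 1.536, -0.51]
contact_force: [0.4, 0.2, 0.2]
opening: 0.0737
```

```bash
python3 - <<'E'
from h import *
togo((.4513,-.0756,.0025),np.radians(137.3))
shot('wrist','w3')
E
```

```text
turn deg about x -0.54 alt 179.46 q6 -2.707
t 4.25 pos [ 0.4631 -0.0781  0.0932] jaw yaw 2.3869 shift [ 0.0903  0.0134 -0.0071] tilt [ 0.0305 -0.0171 -0.9994] open 0.0737 F [0.4 0.2 0.2]
```

View pics/w3.png

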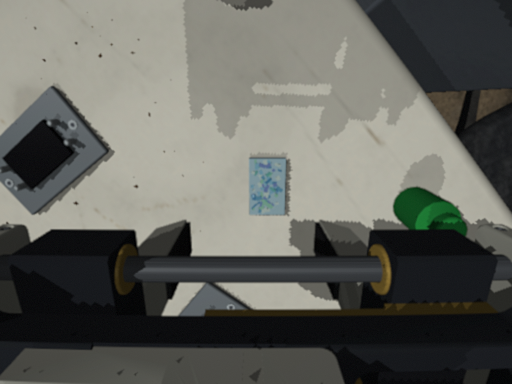

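>>> {"fn": "play_rows", "kwargs": {"moves": [[[0.005, 0.001, -0.001, 0, 0.3], [0.01, 0.002, -0.001, 0, 0.3], [0.01, 0.002, -0.001, 0, 0.3], [0.01, 0.002, -0.001, -0.5, 0.3], [0.01, 0.002, -0.001, 0, 0.3], [0.006, 0.002, -0.001, 0, 0.3], [0.003, 0.001, 0, 0, 0.3], [0.001, 0.001, 0, 0, 0.3], [0, 0, 0, 0, 0.3], [0, 0, 0, 0, 0.3]]]}}

```text
time: 5.3
tool_pos: [0.4487, -0.0739, 0.0317]
tool_rot: [-1.355, 1.539, -0.53]
contact_force: [-0.2, 0.5, 0.1]
opening: 0.06
```

```bash
python3 - <<'E'
from h import *
togo((.4513,-.0756,.0025),np.radians(137.3))
print(robot.observe()['qpos'])
k=shot('wrist','w4')
print(w2p('wrist',[T()[0]],k))
E
```

```text
turn deg about x -0.04 alt 179.96 q6 -2.715
t 5.3 pos [ 0.4487 -0.0739  0.0317] jaw yaw 2.3956 shift [ 0.0293 -0.0021  0.0003] tilt [ 0.0271 -0.0159 -0.9995] open 0.06 F [-0.2  0.5  0.1]
[-0.32750114  0.47904162  1.97319699 -0.01033146  0.65860849 -2.71515767]
[[251.94910138 239.16029292]]
```

View pics/w4.png

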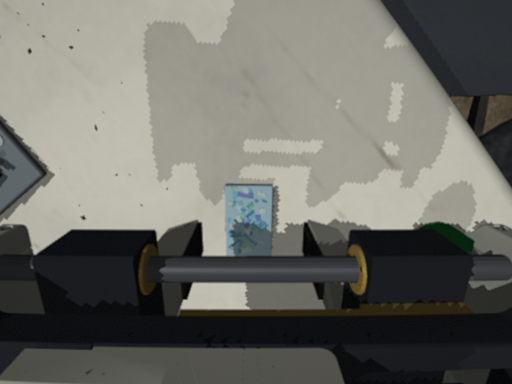

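>>> {"fn": "play_rows", "kwargs": {"moves": [[[0.005, -0.001, 0, 0, 0.3], [0.008, -0.001, 0, 0, 0.3], [0.008, 0, 0, 0, 0.3], [0.005, 0, 0, 0, 0.3], [0.002, 0, 0, 0, 0.3], [0.0005, 0, 0, 0, 0.3], [0, 0, 0, 0, 0.3], [0, 0, 0, 0, -1], [0, 0, 0, 0, -1], [0, 0, 0, 0, -1]]], "grip_force": 12}}

```text
time: 6.35
tool_pos: [0.452, -0.0761, 0.0015]
tool_rot: [-1.343, 1.538, -0.519]
contact_force: [-0.8, 0.5, 0.7]
opening: 0.0402
```

>>> {"fn": "play_rows", "kwargs": {"moves": [[[0, 0, 0, 0, -1], [0, 0, 0, 0, -1], [-0.003, 0, 0, 0, -1], [-0.006, 0, 0, 0, -1], [-0.012, 0, 0, 0, -1], [-0.015, 0, 0, 0, -1], [-0.012, 0, 0, 0, -1], [-0.008, 0, 0, 0, -1], [-0.004, 0, 0, 0, -1], [-0.001, 0, 0, 0, -1]]]}}

```text
time: 7.35
tool_pos: [0.45, -0.075, 0.0666]
tool_rot: [-1.342, 1.537, -0.517]
contact_force: [1.0, -0.6, -0.2]
opening: 0.0316
```

```bash
python3 - <<'E'
from h import *
togo((.4513,-.0756,.0025),np.radians(137.3))
togo((.578,-.234,.05),np.radians(83))
k=shot('wrist','w5')
E
```

```text
turn deg about x -0.05 alt 179.95 q6 -2.718
t 7.35 pos [ 0.45   -0.075   0.0666] jaw yaw 2.3955 shift [0.0641 0.0007 0.    ] tilt [ 0.0291 -0.0166 -0.9994] open 0.0316 F [ 1.  -0.6 -0.2]
turn deg about x 54.25 alt -125.75 q6 -2.718
t 7.35 pos [ 0.45   -0.075   0.0666] jaw yaw 2.3955 shift [ 0.023  -0.2013 -0.03  ] tilt [ 0.0291 -0.0166 -0.9994] open 0.0316 F [ 1.  -0.6 -0.2]
```

View pics/w5.png

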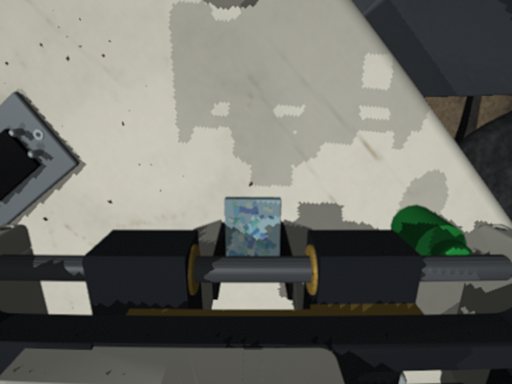

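```bash
python3 - <<'E'
from h import *
k=pickle.load(open('pics/w5.k','rb'))
p,R=T()
for px in [(225,198),(252,198),(280,198)]: print((R.T@(p2w('wrist',px,p[2]+.0045,k)[0]-p)).round(4))
E
```

```text
[-0.0042 -0.0151 -0.027 ]
[-0.0047 -0.0001 -0.0272]
[-0.0052  0.0154 -0.0274]
```

>>> {"fn": "play_rows", "kwargs": {"moves": [[[0, -0.01, -0.0015, 0, -1], [0, -0.02, -0.003, 0, -1], [0, -0.03, -0.0045, 0, -1], [0, -0.03, -0.0045, 0, -1], [0, -0.03, -0.0045, 0, -1], [0, -0.03, -0.0045, 0, -1], [0, -0.024, -0.0035, 0, -1], [0, -0.014, -0.002, 0, -1], [0, -0.007, -0.001, 0, -1], [0, -0.003, 0, 0, -1]]]}}

```text
time: 8.4
tool_pos: [0.5796, -0.2407, 0.0651]
tool_rot: [-1.399, 1.547, -0.574]
contact_force: [-0.4, 0.5, -0.2]
opening: 0.0318
```

>>> {"fn": "play_rows", "kwargs": {"moves": [[[0, 0, 0, 2, -1], [0, 0, 0, 5, -1], [0, 0, 0, 8, -1], [0, 0, 0, 8, -1], [0, 0, 0, 8, -1], [0, 0, 0, 8, -1], [0, 0, 0, 7, -1], [0, 0, 0, 4, -1], [0, 0, 0, 2, -1], [0, 0, 0, 0.5, -1]]]}}

```text
time: 9.4
tool_pos: [0.5752, -0.2352, 0.0613]
tool_rot: [-0.454, 1.558, -0.579]
contact_force: [-0.6, 0.2, -0.1]
opening: 0.0318
```

```bash
python3 - <<'E'
from h import *
togo((.578,-.234,.03),np.radians(83))
k=shot('wrist','w6')
E
```

```text
turn deg about x -0.18 alt 179.82 q6 -1.956
t 9.4 pos [ 0.5752 -0.2352  0.0613] jaw yaw 1.4454 shift [0.0313 0.0017 0.0023] tilt [ 0.0104 -0.0068 -0.9999] open 0.0318 F [-0.6  0.2 -0.1]
```

View pics/w6.png

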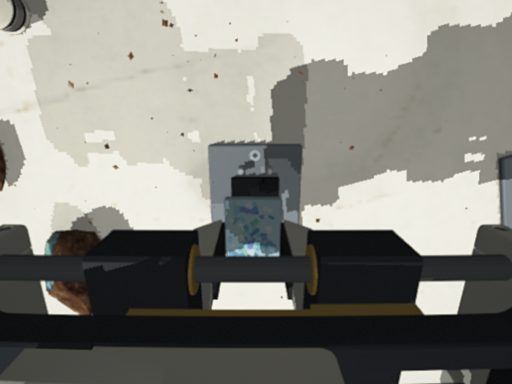

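```bash
python3 - <<'E'
from h import *
k=pickle.load(open('pics/w6.k','rb'))
im=np.load('pics/w6.npy');cv2.imwrite('pics/w6c.png',cv2.resize(im[130:270,190:320],None,fx=5,fy=5,interpolation=cv2.INTER_CUBIC))
E
```

```text
(no output)
```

View pics/w6c.png

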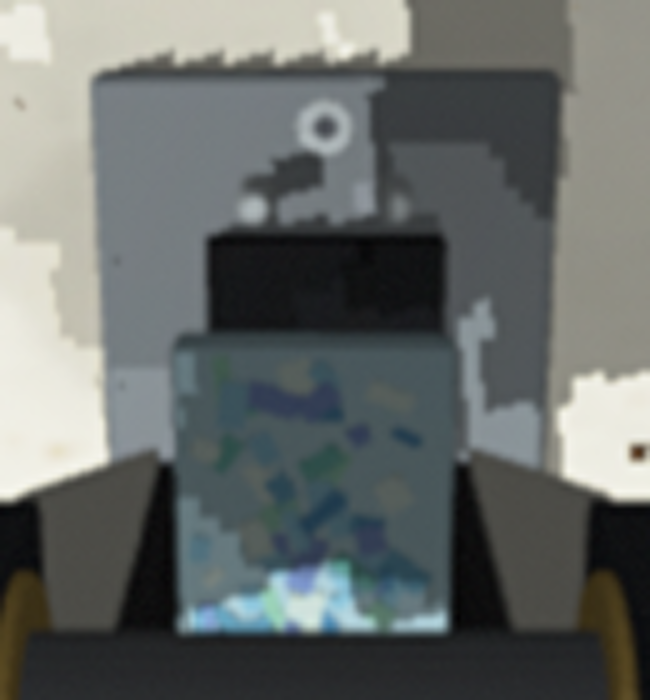

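```bash
python3 - <<'E'
from h import *
k=pickle.load(open('pics/w6.k','rb'));p,R=T()
a=p2w('wrist',[(231.6,177.4),(278.8,177.4)],.011,k);print(a)
m=a.mean(0);ang=np.arctan2(*(a[1]-a[0])[[1,0]]);print(np.degrees(ang),np.linalg.norm(a[1]-a[0]))
th=np.radians(-7);c=m[:2]+.028*np.array([np.cos(th),np.sin(th)]);print('jig centre',c)
# slice edge
b=p2w('wrist',[(190+180/5,130+345/5),(190+450/5,130+340/5)],p[2]+.0045,k);m2=b.mean(0)
print('slice c',m2[:2]+.026*np.array([np.cos(th),np.sin(th)]),'tcp',p)
E
```

```text
[[ 0.54903964 -0.24869534  0.011     ]
 [ 0.55327973 -0.2141441   0.011     ]]
83.00369711556198 0.03481043501058074
jig centre [ 0.57895098 -0.23483206]
slice c [ 0.57473796 -0.23575997] tcp [ 0.57520526 -0.23510821  0.06121013]
```

>>> {"fn": "play_rows", "kwargs": {"moves": [[[0.003, 0.0005, 0.001, 0, -1], [0.007, 0.0005, 0.001, 0, -1], [0.008, 0.0005, 0.001, 0, -1], [0.008, 0, 0.0005, 0, -1], [0.008, 0, 0, 0, -1], [0.006, 0, 0, 0, -1], [0.003, 0, 0, 0, -1], [0.001, 0, 0, 0, -1], [0, 0, 0, 0, -1], [0, 0, 0, 0, -1]]]}}

```text
time: 10.45
tool_pos: [0.5792, -0.2336, 0.0128]
tool_rot: [-0.455, 1.56, -0.577]
contact_force: [0.3, 0.0, 0.3]
opening: 0.0319
```

```bash
python3 - <<'E'
from h import *
togo((.5794,-.2343,.0125),np.radians(83))
E
```

```text
turn deg about x 0.02 alt -179.98 q6 -1.954
t 10.45 pos [ 0.5792 -0.2336  0.0128] jaw yaw 1.4491 shift [ 0.0004 -0.0007  0.0003] tilt [ 0.009  -0.0058 -0.9999] open 0.0319 F [0.3 0.  0.3]
```

>>> {"fn": "play_rows", "kwargs": {"moves": [[[0.0005, -0.0005, 0, 0, -1], [0, 0, 0, 0, -1], [0, 0, 0, 0, 0.1], [0, 0, 0, 0, 0.1], [0, 0, 0, 0, 0.1], [-0.003, 0, 0, 0, 0.1], [-0.01, 0, 0, 0, 0.3], [-0.02, 0, 0, 0, 0.3], [-0.02, 0, 0, 0, 0.3], [-0.02, 0, 0, 0, 0.3]]]}}

```text
time: 11.45
tool_pos: [0.577, -0.2331, 0.087]
tool_rot: [-0.523, 1.565, -0.645]
contact_force: [-0.2, 0.7, -1.1]
opening: 0.0595
```

```bash
python3 - <<'E'
from h import *
togo((.387,.229,.09),np.radians(98.5))
k=shot('wrist','w7');print(robot.observe()['qpos'])
E
```

```text
turn deg about x -15.49 alt 164.51 q6 -1.955
t 11.45 pos [ 0.577  -0.2331  0.087 ] jaw yaw 1.4488 shift [-0.0055  0.4356 -0.2448] tilt [ 0.0047 -0.0035 -1.    ] open 0.0595 F [-0.2  0.7 -1.1]
[-5.06465498e-01  6.41086811e-01  1.41908696e+00 -9.94704127e-04
  1.06921147e+00 -1.95498127e+00]
```

View pics/w7.png

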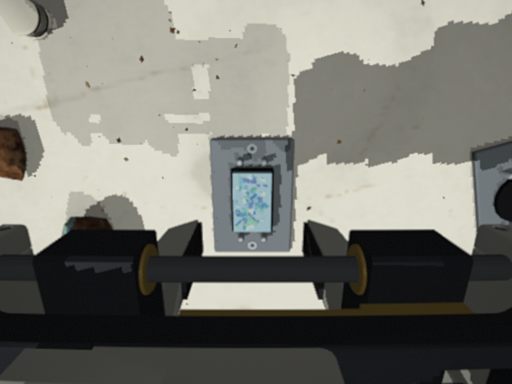

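>>> {"fn": "play_rows", "kwargs": {"moves": [[[-0.007, 0.008, -0.0045, 0, 0.3], [-0.007, 0.016, -0.009, 0, 0.3], [-0.007, 0.026, -0.0145, 0, 0.3], [-0.007, 0.032, -0.018, 0, 0.3], [-0.007, 0.032, -0.018, 0, 0.3], [0, 0.032, -0.018, 0, 0.3], [0, 0.032, -0.018, 0, 0.3], [0, 0.032, -0.018, 0, 0.3], [0, 0.032, -0.018, 0, 0.3], [0, 0.032, -0.018, 0, 0.3]]]}}

```text
time: 12.5
tool_pos: [0.4521, 0.0672, 0.1261]
tool_rot: [-0.382, 1.555, -0.511]
contact_force: [-0.0, 0.8, -0.9]
opening: 0.0597
```

>>> {"fn": "play_rows", "kwargs": {"moves": [[[0, 0.032, -0.018, 0, 0.3], [0, 0.032, -0.018, 0, 0.3], [0, 0.032, -0.018, 0, 0.3], [0, 0.025, -0.014, -2, 0.3], [0, 0.018, -0.01, -4, 0.3], [0, 0.01, -0.006, -4, 0.3], [0, 0.006, -0.003, -3, 0.3], [0, 0.003, -0.002, -2, 0.3], [0, 0, 0, -0.5, 0.3], [0, 0, 0, 0, 0.3]]]}}

```text
time: 13.5
tool_pos: [0.3666, 0.2448, 0.1247]
tool_rot: [-0.744, 1.558, -0.584]
contact_force: [0.3, -0.1, 0.2]
opening: 0.0601
```

```bash
python3 - <<'E'
from h import *
togo((.387,.229,.06),np.radians(98.5))
k=shot('wrist','w8');print(robot.observe()['qpos'])
E
```

```text
turn deg about x 0.72 alt -179.28 q6 -1.301
t 13.5 pos [0.3666 0.2448 0.1247] jaw yaw 1.7317 shift [ 0.065  -0.0183  0.017 ] tilt [ 0.0107 -0.0071 -0.9999] open 0.0601 F [ 0.3 -0.1  0.2]
[ 0.4222253   0.30963249  1.89487214 -0.01346653  0.9302523  -1.30105708]
```

View pics/w8.png

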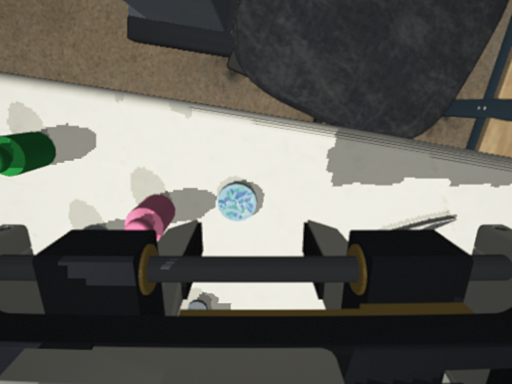

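```bash
python3 - <<'E'
from h import *
k=pickle.load(open('pics/w8.k','rb'))
print(p2w('wrist',[(237,201.5)],.01,k),p2w('wrist',[(152,215)],.06,k))
E
```

```text
[[0.38570631 0.23069206 0.01      ]] [[0.39136624 0.16340641 0.06      ]]
```

>>> {"fn": "play_rows", "kwargs": {"moves": [[[0.005, -0.004, 0.004, 0, 0.1], [0.01, -0.007, 0.007, 0, 0.1], [0.01, -0.004, 0.004, -3, 0.1], [0.01, -0.001, 0.001, -7, 0.1], [0.01, 0, 0, -8, 0.1], [0.01, 0, 0, -8, 0.1], [0.007, 0, 0, -8, 0.1], [0.004, 0, 0, -6, 0.1], [0.002, 0, 0, -3, 0.1], [0, 0, 0, -1, 0.1]]]}}

```text
time: 14.55
tool_pos: [0.3923, 0.2227, 0.0474]
tool_rot: [-1.829, 1.559, -0.881]
contact_force: [-0.7, -0.1, 0.2]
opening: 0.0503
```

```bash
python3 - <<'E'
from h import *
togo((.386,.2305,.003),np.radians(145))
k=shot('wrist','w9')
E
```

```text
turn deg about x -0.7 alt 179.3 q6 -2.151
t 14.55 pos [0.3923 0.2227 0.0474] jaw yaw 2.5185 shift [0.0443 0.0102 0.0027] tilt [ 0.0078 -0.0095 -0.9999] open 0.0503 F [-0.7 -0.1  0.2]
```

View pics/w9.png

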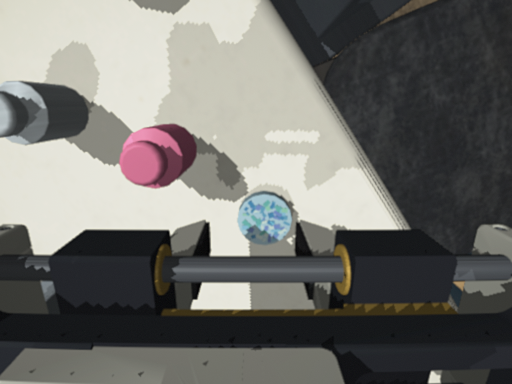

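```bash
python3 - <<'E'
from h import *
k=pickle.load(open('pics/w9.k','rb'));c=p2w('wrist',[(265.5,218)],.01,k)[0];print(c)
togo((c[0],c[1],.003),np.radians(145))
E
```

```text
[0.38544929 0.22931952 0.01      ]
turn deg about x -0.7 alt 179.3 q6 -2.151
t 14.6 pos [0.3923 0.2227 0.0475] jaw yaw 2.5184 shift [0.0444 0.01   0.0015] tilt [ 0.0078 -0.0095 -0.9999] open 0.0507 F [-0.1 -0.7 -0.1]
```

>>> {"fn": "play_rows", "kwargs": {"moves": [[[0.002, 0.003, 0.0005, 0, 0.3], [0.003, 0.004, 0.001, 0, 0.3], [0.005, 0.002, 0, 0, 0.3], [0.01, 0.001, 0, 0, 0.3], [0.01, 0, 0, 0, 0.3], [0.008, 0, 0, 0, 0.3], [0.004, 0, 0, 0, 0.3], [0.002, 0, 0, 0, 0.3], [0, 0, 0, 0, 0.3], [0, 0, 0, 0, -1]]]}}

```text
time: 15.6
tool_pos: [0.3854, 0.2296, 0.0008]
tool_rot: [-1.786, 1.558, -0.843]
contact_force: [0.3, -0.3, -0.1]
opening: 0.0554
```

```bash
python3 - <<'E'
from h import *
togo((.3855,.2295,.003),np.radians(145))
E
```

```text
turn deg about x -0.97 alt 179.03 q6 -2.123
t 15.6 pos [0.3854 0.2296 0.0008] jaw yaw 2.5138 shift [-0.0022 -0.0001 -0.0001] tilt [ 0.0082 -0.0092 -0.9999] open 0.0554 F [ 0.3 -0.3 -0.1]
```

>>> {"fn": "play_rows", "kwargs": {"moves": [[[0, 0, 0, 0, -1], [0, 0, 0, 0, -1], [0, 0, 0, 0, -1], [0, 0, 0, 0, -1], [-0.004, 0, 0, 0, -1], [-0.01, 0, 0, 0, -1], [-0.02, 0, 0, 0, -1], [-0.03, 0, 0, 0, -1], [-0.025, 0, 0, 0, -1], [-0.01, 0, 0, 0, -1]]]}}

```text
time: 16.6
tool_pos: [0.3837, 0.23, 0.1041]
tool_rot: [-2.105, 1.559, -1.162]
contact_force: [-0.0, -0.5, 0.5]
opening: 0.0396
```

```bash
python3 - <<'E'
from h import *
k=shot('wrist','w10')
togo((.605,-.0005,.1),np.radians(98.5))
E
```

```text
turn deg about x 45.52 alt -134.48 q6 -2.127
t 16.65 pos [0.3842 0.2303 0.1049] jaw yaw 2.5136 shift [ 0.0086 -0.3142 -0.057 ] tilt [ 0.0064 -0.01   -0.9999] open 0.0393 F [ 0.9  0.6 -0.1]
```

View pics/w10.png

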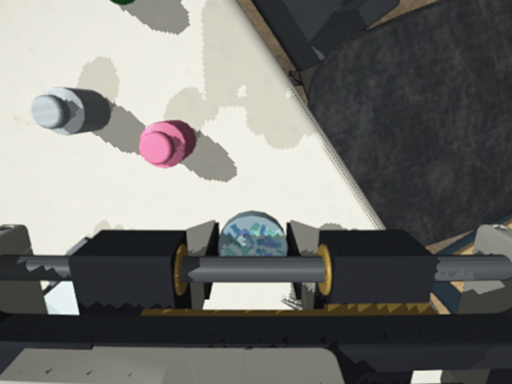

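>>> {"fn": "play_rows", "kwargs": {"moves": [[[0, -0.012, -0.002, 0, -1], [0, -0.025, -0.0045, 0, -1], [0, -0.035, -0.006, 0, -1], [0, -0.04, -0.007, 0, -1], [0, -0.04, -0.007, 0, -1], [0, -0.04, -0.007, 0, -1], [0, -0.035, -0.006, 0, -1], [0, -0.03, -0.005, 0, -1], [0, -0.02, -0.004, 0, -1], [0, -0.012, -0.002, 0, -1]]]}}

```text
time: 17.65
tool_pos: [0.5953, 0.0047, 0.1026]
tool_rot: [-2.643, 1.56, -1.698]
contact_force: [-0.8, 0.2, -0.7]
opening: 0.0395
```

>>> {"fn": "play_rows", "kwargs": {"moves": [[[0.003, -0.006, -0.001, 2, -1], [0.004, 0, 0, 6, -1], [0.004, 0, 0, 8, -1], [0.004, 0, 0, 8, -1], [0.004, 0, 0, 8, -1], [0.003, 0, 0, 7, -1], [0.002, 0, 0, 4, -1], [0.001, 0, 0, 2, -1], [0, 0, 0, 0.5, -1], [0, 0, 0, 0, -1]]]}}

```text
time: 18.65
tool_pos: [0.5938, 0.002, 0.07]
tool_rot: [-2.742, 1.554, -2.634]
contact_force: [0.3, 0.2, 0.1]
opening: 0.0393
```

```bash
python3 - <<'E'
from h import *
k=shot('wrist','w11',(160,110,340,270),4)
togo((.605,-.0005,.03),np.radians(98.5))
E
```

```text
turn deg about x -2.3 alt 177.7 q6 -1.793
t 18.7 pos [0.5938 0.002  0.0701] jaw yaw 1.679 shift [ 0.0399 -0.0034  0.0115] tilt [-0.0151 -0.0083 -0.9999] open 0.0391 F [ 0.1  0.7 -0.4]
```

View pics/w11.png

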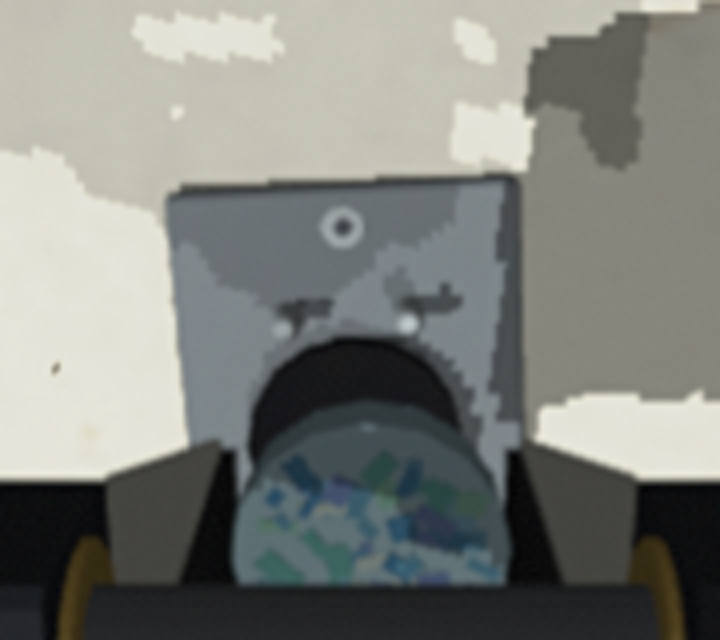

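```bash
python3 - <<'E'
from h import *
from scipy.optimize import least_squares
k=pickle.load(open('pics/w11.k','rb'));p,R=T()
def fit(pts,z,r):
    w=p2w('wrist',np.array(pts)/4+[160,110],z,k)[:,:2]
    s=least_squares(lambda c:np.linalg.norm(w-c,axis=1)-r,w.mean(0)+[.02,0]);return s.x.round(4),(s.fun*1e3).round(1)
print(fit([(252,410),(270,385),(300,355),(354,338),(405,350),(440,380),(458,405)],.011,.022))
print(fit([(234,540),(245,500),(268,460),(320,425),(369,416),(430,430),(470,460),(497,505)],p[2]+.009,.020),p)
w=p2w('wrist',np.array([(170,197),(515,182),(283,329),(408,323)])/4+[160,110],[.006,.006,.016,.016],k)
print(w); 
for a,b in((0,1),(2,3)): d=w[b]-w[a];print(np.degrees(np.arctan2(d[1],d[0])),np.linalg.norm(d[:2]))
togo((.605,-.0005,.03),np.radians(98.5))
E
```

```text
(array([ 6.066e-01, -4.000e-04]), array([ 0.2, -0.6, -0. ,  0.5,  0.2, -0.5, -0.1]))
(array([0.5955, 0.0016]), array([-0.5, -0.7, -0. ,  0.4,  0.5,  0.2, -0.4, -0.9])) [0.59378212 0.00199993 0.07005591]
[[ 0.56137605 -0.04186144  0.006     ]
 [ 0.55108264  0.02428048  0.006     ]
 [ 0.58256305 -0.0170827   0.016     ]
 [ 0.57872081  0.00650119  0.016     ]]
98.84575813613601 0.06693808983919741
99.25320819959802 0.023894828718361346
turn deg about x -2.3 alt 177.7 q6 -1.793
t 18.7 pos [0.5938 0.002  0.0701] jaw yaw 1.679 shift [ 0.0399 -0.0034  0.0115] tilt [-0.0151 -0.0083 -0.9999] open 0.0391 F [ 0.1  0.7 -0.4]
```

>>> {"fn": "play_rows", "kwargs": {"moves": [[[0.003, -0.0005, 0.003, -1, -1], [0.006, -0.001, 0.004, -1, -1], [0.009, -0.001, 0.003, -0.8, -1], [0.009, 0, 0.001, 0, -1], [0.009, 0, 0, 0, -1], [0.009, 0, 0, 0, -1], [0.005, 0, 0, 0, -1], [0.002, 0, 0, 0, -1], [0.001, 0, 0, 0, -1], [0, 0, 0, 0, -1]]]}}

```text
time: 19.7
tool_pos: [0.6047, 0.0005, 0.012]
tool_rot: [-2.839, 1.553, -2.676]
contact_force: [0.6, 0.1, -1.4]
opening: 0.0395
```

```bash
python3 - <<'E'
from h import *
togo((.6045,-.0003,.0122),np.radians(98.8))
E
```

```text
turn deg about x 0.53 alt -179.47 q6 -1.846
t 19.7 pos [6.047e-01 5.000e-04 1.200e-02] jaw yaw 1.7337 shift [-0.0002 -0.0008 -0.0003] tilt [-0.0163 -0.0082 -0.9998] open 0.0395 F [ 0.6  0.1 -1.4]
```

>>> {"fn": "play_rows", "kwargs": {"moves": [[[0, -0.001, 0, 0, -1], [0, 0, 0, 0, -1], [0, 0, 0, 0, 0.15], [0, 0, 0, 0, 0.15], [0, 0, 0, 0, 0.15], [-0.003, 0, 0, 0, 0.15], [-0.01, 0, 0, 0, 0.3], [-0.02, 0, 0, 0, 0.3], [-0.025, 0, 0, 0, 0.3], [-0.025, 0, 0, 0, 0.3]]]}}

```text
time: 20.7
tool_pos: [0.6045, 0.0003, 0.0966]
tool_rot: [-2.974, 1.548, -2.811]
contact_force: [1.0, 0.3, -0.9]
opening: 0.0599
```

```bash
python3 - <<'E'
from h import *
k=shot('wrist','w12')
togo((.532,.205,.1),np.radians(93.3))
E
```

```text
turn deg about x 6.03 alt -173.97 q6 -1.849
t 20.75 pos [6.070e-01 2.000e-04 1.015e-01] jaw yaw 1.7337 shift [ 0.0008  0.2143 -0.0408] tilt [-0.0144 -0.0084 -0.9999] open 0.06 F [2.1 0.2 2.7]
```

View pics/w12.png

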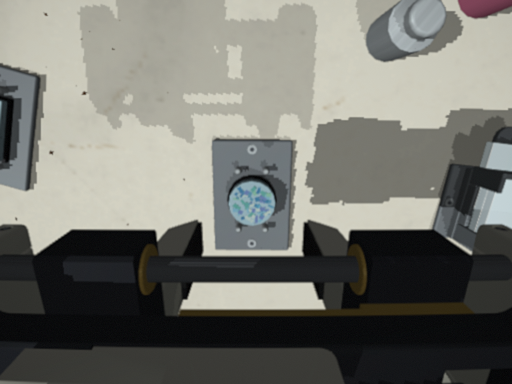

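>>> {"fn": "play_rows", "kwargs": {"moves": [[[0, 0.01, -0.002, 0, 0.3], [0, 0.02, -0.004, 0, 0.3], [0, 0.03, -0.006, 0, 0.3], [0, 0.035, -0.007, 1, 0.3], [0, 0.035, -0.007, 1, 0.3], [0, 0.03, -0.006, 1, 0.3], [0, 0.022, -0.005, 1, 0.3], [0, 0.014, -0.003, 1, 0.3], [0, 0.007, -0.002, 1, 0.3], [0, 0.003, 0, 0, 0.3]]]}}

```text
time: 21.75
tool_pos: [0.5293, 0.2099, 0.1016]
tool_rot: [-2.685, 1.553, -2.631]
contact_force: [-0.1, -1.0, -0.1]
opening: 0.0597
```

```bash
python3 - <<'E'
from h import *
k=shot('wrist','w13',(160,110,340,270),4)
togo((.532,.205,.1),np.radians(93.3))
E
```

```text
turn deg about x -0.19 alt 179.81 q6 -1.377
t 21.8 pos [0.5295 0.21   0.1016] jaw yaw 1.625 shift [ 0.0016 -0.0051  0.0023] tilt [-0.0151 -0.0083 -0.9999] open 0.0598 F [-0.1 -0.3  0.9]
```

View pics/w13.png

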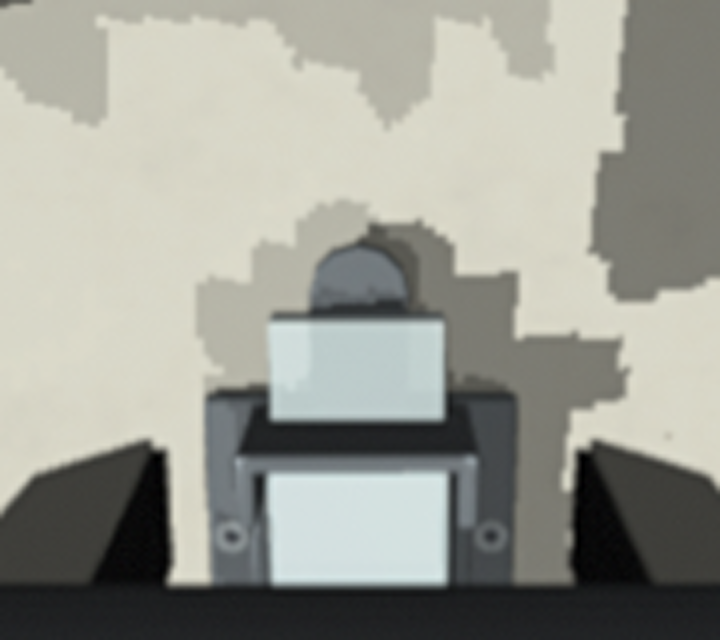

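```bash
python3 - <<'E'
from h import *
k=pickle.load(open('pics/w13.k','rb'))
def P(a,z): return p2w('wrist',np.array(a)/4+[160,110],z,k).round(4)
print('front',P([(268,321),(445,321)],.022));print('gate base',P([(268,421),(445,421)],.022))
print('flange',P([(205,393),(517,393)],.004));print('rim',P([(237,460),(477,460)],.046))
print('topcap',P([(268,472),(448,472)],.038)); print('tongue',P([(360,245)],.014))
E
```

```text
front [[0.523  0.1863 0.022 ]
 [0.5208 0.224  0.022 ]]
gate base [[0.5457 0.187  0.022 ]
 [0.5434 0.2256 0.022 ]]
flange [[0.5464 0.1706 0.004 ]
 [0.5421 0.2434 0.004 ]]
rim [[0.5452 0.183  0.046 ]
 [0.5424 0.2306 0.046 ]]
topcap [[0.5508 0.1886 0.038 ]
 [0.5486 0.2258 0.038 ]]
tongue [[0.507 0.205 0.014]]
```

>>> {"fn": "play_rows", "kwargs": {"moves": [[[0.004, -0.001, 0.0005, 0, 0.3], [0.008, -0.002, 0.001, 0, 0.3], [0.012, -0.001, 0.0005, 0, 0.3], [0.012, 0, 0, 0, 0.3], [0.01, 0, 0, 0, 0.3], [0.008, 0, 0, 0, 0.3], [0.004, 0, 0, 0, 0.3], [0.002, 0, 0, 0, 0.3], [0, 0, 0, 0, 0.3], [0, 0, 0, 0, 0.3]]]}}

```text
time: 22.8
tool_pos: [0.5305, 0.2029, 0.0344]
tool_rot: [-2.722, 1.55, -2.67]
contact_force: [-0.2, 0.4, 0.1]
opening: 0.0595
```

```bash
python3 - <<'E'
from h import *
k=shot('wrist','w14',(160,110,340,270),4)
togo((.5305,.2052,.01),np.radians(93.3))
E
```

```text
turn deg about x -0.3 alt 179.7 q6 -1.386
t 22.85 pos [0.5305 0.2029 0.0345] jaw yaw 1.6232 shift [0.0244 0.0025 0.0005] tilt [-0.0182 -0.0094 -0.9998] open 0.0597 F [ 0.5 -0.5  0.6]
```

View pics/w14.png

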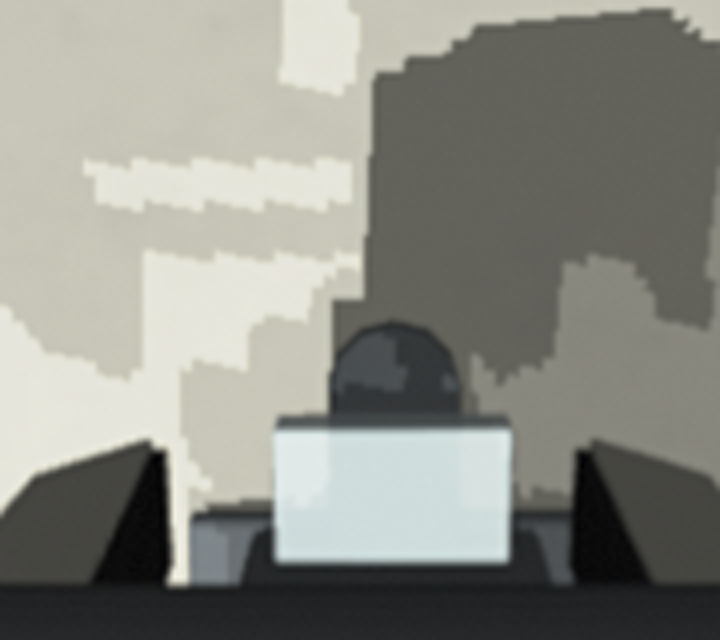

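>>> {"fn": "play_rows", "kwargs": {"moves": [[[0.002, 0.001, 0, 0, 0.3], [0.004, 0.001, 0.0005, 0, 0.3], [0.006, 0, 0, 0, 0.3], [0.006, 0, 0, 0, 0.3], [0.004, 0, 0, 0, 0.3], [0.002, 0, 0, 0, 0.3], [0, 0, 0, 0, 0.3], [0, 0, 0, 0, -1], [0, 0, 0, 0, -1], [0, 0, 0, 0, -1]]], "grip_force": 20}}

```text
time: 23.85
tool_pos: [0.531, 0.2051, 0.0091]
tool_rot: [-2.699, 1.552, -2.646]
contact_force: [0.3, 0.0, -0.4]
opening: 0.0398
```

>>> {"fn": "play_rows", "kwargs": {"moves": [[[0, 0, 0, 0, -1], [0, 0, 0, 0, -1], [0, 0, -0.003, 0, -1], [0, 0, -0.006, 0, -1], [0, 0, -0.008, 0, -1], [0, 0, -0.008, 0, -1], [0, 0, -0.008, 0, -1], [0, 0, -0.008, 0, -1], [0, 0, -0.006, 0, -1], [0, 0, -0.003, 0, -1]]]}}

```text
time: 24.85
tool_pos: [0.4759, 0.2022, 0.0103]
tool_rot: [-2.703, 1.552, -2.65]
contact_force: [0.6, 0.5, 1.1]
opening: 0.0376
```

```bash
python3 - <<'E'
from h import *
k=shot('wrist','w15')
togo((.4805,.2052,.01),np.radians(93.3))
E
```

```text
turn deg about x -0.26 alt 179.74 q6 -1.363
t 24.9 pos [0.4756 0.2022 0.0103] jaw yaw 1.6238 shift [0.0001 0.0027 0.0051] tilt [-0.0174 -0.0092 -0.9998] open 0.0378 F [-0.8  0.8  0. ]
```

View pics/w15.png

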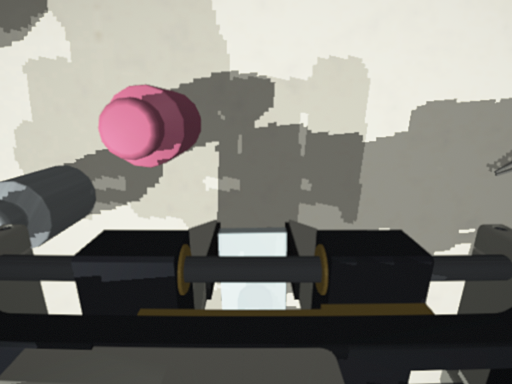

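>>> {"fn": "play_rows", "kwargs": {"moves": [[[-0.003, 0, 0, 0, -1], [-0.006, 0, 0, 0, -1], [-0.012, 0, 0, 0, -1], [-0.018, 0, 0, 0, -1], [-0.02, 0, 0, 0, -1], [-0.02, 0, 0, 0, -1], [-0.01, 0, 0, 0, -1], [-0.004, 0, 0, 0, -1], [-0.001, 0, 0, 0, -1], [0, 0, 0, 0, -1]]]}}

```text
time: 25.9
tool_pos: [0.4795, 0.2032, 0.1125]
tool_rot: [-2.639, 1.555, -2.587]
contact_force: [0.4, 0.1, -0.8]
opening: 0.0376
```

```bash
python3 - <<'E'
from h import *
k=shot('wrist','w16')
shot('side','s16',(120,160,320,300),4)
p,R=T();im=np.load('pics/w16.npy');cv2.imwrite('pics/w16.png',cv2.resize(im[190:320,180:330],None,fx=5,fy=5))
togo((.5596,-.2321,.1),np.radians(83))
E
```

```text
turn deg about x 9.99 alt -170.01 q6 -1.364
t 26.0 pos [0.4792 0.2031 0.1121] jaw yaw 1.623 shift [ 0.0146 -0.4387  0.0578] tilt [-0.0139 -0.0083 -0.9999] open 0.0379 F [-0.2 -0.4 -0.1]
```

View pics/w16.png

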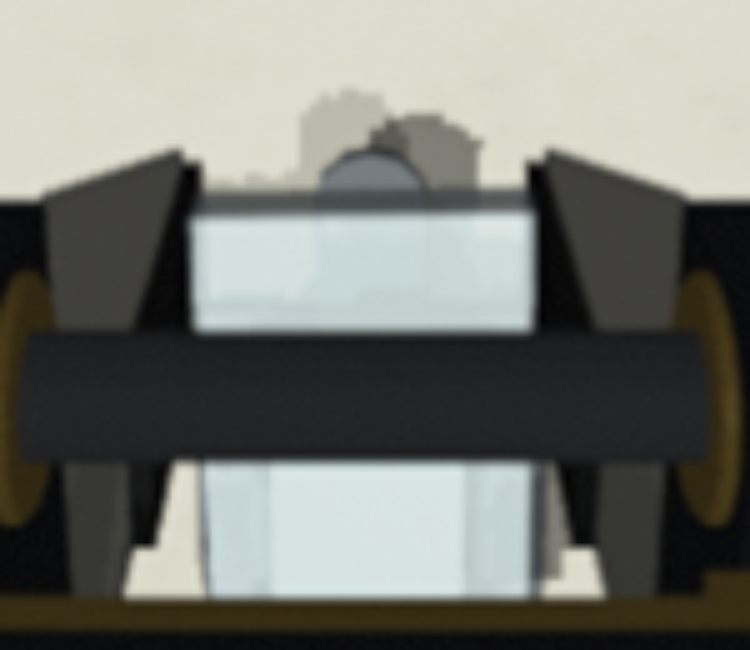

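View pics/s16.png

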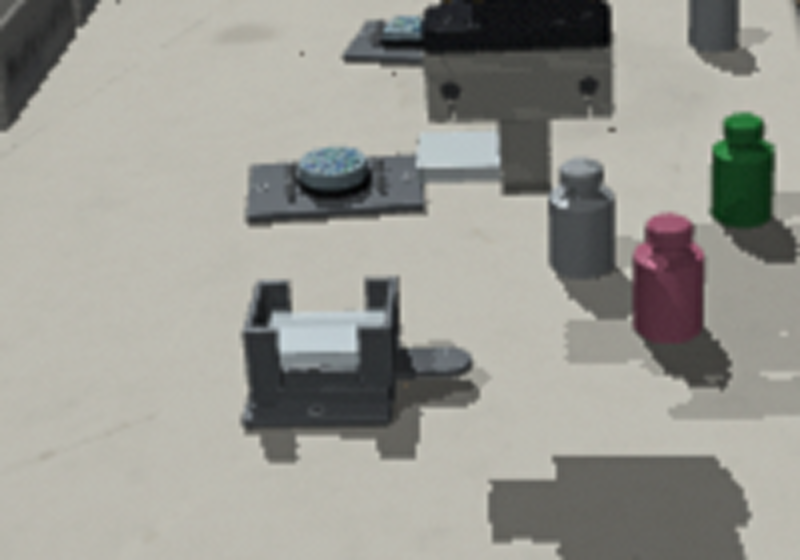

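```bash
python3 - <<'E'
from h import *
k=pickle.load(open('pics/w16.k','rb'));p,R=T()
print((R.T@(p2w('wrist',[(180+190/5,190+215/5),(180+535/5,190+213/5)],p[2]+.013,k)-p).T).T.round(4))
E
```

```text
[[-0.0127 -0.0197 -0.0089]
 [-0.013   0.018  -0.0093]]
```

>>> {"fn": "play_rows", "kwargs": {"moves": [[[0, -0.01, 0.0013, 0, -1], [0, -0.02, 0.0026, 0, -1], [0, -0.03, 0.004, 0, -1], [0, -0.033, 0.0044, 0, -1], [0, -0.033, 0.0044, 0, -1], [0, -0.033, 0.0044, 0, -1], [0, -0.033, 0.0044, 0, -1], [0, -0.033, 0.0044, 0, -1], [0, -0.033, 0.0044, 0, -1], [0, -0.033, 0.0044, 0, -1]]]}}

```text
time: 27.0
tool_pos: [0.531, -0.0981, 0.1074]
tool_rot: [-2.878, 1.543, -2.819]
contact_force: [0.1, -0.1, -0.7]
opening: 0.0376
```

```bash
python3 - <<'E'
from h import *
togo((.5594,-.2313,.07),np.radians(83))
E
```

```text
turn deg about x 10.38 alt -169.62 q6 -1.935
t 27.0 pos [ 0.531  -0.0981  0.1074] jaw yaw 1.6298 shift [ 0.0378 -0.1343  0.0215] tilt [-0.0259 -0.0087 -0.9996] open 0.0376 F [ 0.1 -0.1 -0.7]
```

>>> {"fn": "play_rows", "kwargs": {"moves": [[[0, -0.03, 0.0045, 0, -1], [0, -0.027, 0.004, 0, -1], [0, -0.023, 0.004, 1, -1], [0, -0.018, 0.003, 2, -1], [0.002, -0.013, 0.002, 2, -1], [0.005, -0.009, 0.001, 2, -1], [0.006, -0.005, 0.001, 2, -1], [0.005, -0.002, 0, 1, -1], [0.002, 0, 0, 0, -1], [0, 0, 0, 0, -1]]]}}

```text
time: 28.0
tool_pos: [0.5505, -0.236, 0.0811]
tool_rot: [-2.863, 1.536, -2.998]
contact_force: [0.5, 0.1, -0.6]
opening: 0.0379
```

```bash
python3 - <<'E'
from h import *
togo((.5594,-.2313,.04),np.radians(83))
shot('wrist','w17',(180,110,330,320),3.5)
E
```

```text
turn deg about x -0.7 alt 179.3 q6 -1.945
t 28.0 pos [ 0.5505 -0.236   0.0811] jaw yaw 1.4364 shift [0.0408 0.0063 0.0096] tilt [-0.0347 -0.005  -0.9994] open 0.0379 F [ 0.5  0.1 -0.6]
```

View pics/w17.png

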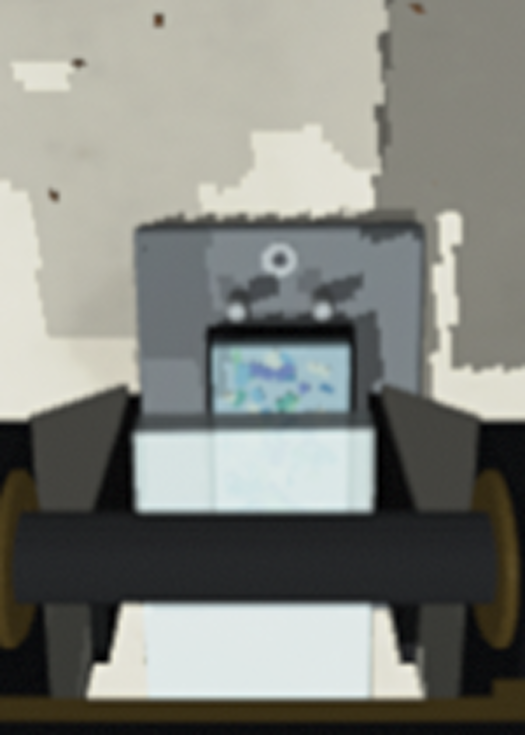

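```bash
python3 - <<'E'
from h import *
k=pickle.load(open('pics/w17.k','rb'));p,R=T()
f=lambda a:np.array(a)/3.5+[180,110]
w=p2w('wrist',f([(211,344),(352,344)]),.017,k);d=w[1]-w[0];a=np.arctan2(d[1],d[0])-np.pi/2
c=w.mean(0)[:2]+.026*np.array([np.cos(a),np.sin(a)]);print(w.round(4),np.degrees(a),'slice',c.round(4))
e=p2w('wrist',f([(134,433),(374,430)]),p[2]+.0125,k);print((R.T@(e-p).T).T.round(4))
e=p2w('wrist',f([(208,326),(352,326)]),.011,k);print(e.round(4))
off=R@np.array([-.009,-.0009,.0199])
t=np.array([c[0],c[1]])-off[:2];print('tcp target',t)
togo((t[0],t[1],.015),np.radians(83))
E
```

```text
[[ 0.5512 -0.2477  0.017 ]
 [ 0.5555 -0.2153  0.017 ]] -7.421163156284826 slice [ 0.5791 -0.2349]
[[-0.012  -0.0198 -0.0085]
 [-0.0124  0.0177 -0.0092]]
[[ 0.5486 -0.2484  0.011 ]
 [ 0.553  -0.2145  0.011 ]]
tcp target [ 0.55924069 -0.23136744]
turn deg about x -0.69 alt 179.31 q6 -1.945
t 28.05 pos [ 0.5506 -0.2359  0.0813] jaw yaw 1.4365 shift [0.0659 0.0063 0.0102] tilt [-0.0345 -0.0051 -0.9994] open 0.0376 F [-0.9 -0.5 -0.7]
```

>>> {"fn": "play_rows", "kwargs": {"moves": [[[0.003, 0.001, 0.002, 0, -1], [0.007, 0.002, 0.003, -0.6, -1], [0.01, 0.002, 0.003, 0, -1], [0.012, 0.001, 0.0015, 0, -1], [0.01, 0, 0.0005, 0, -1], [0.008, 0, 0, 0, -1], [0.006, 0, 0, 0, -1], [0.003, 0, 0, 0, -1], [0.001, 0, 0, 0, -1], [0, 0, 0, 0, -1]]]}}

```text
time: 29.05
tool_pos: [0.56, -0.2297, 0.015]
tool_rot: [-2.895, 1.535, -3.015]
contact_force: [0.1, 0.8, -0.1]
opening: 0.0378
```

```bash
python3 - <<'E'
from h import *
togo((.5592,-.2314,.0145),np.radians(82.8))
E
```

```text
turn deg about x 0.3 alt -179.7 q6 -1.939
t 29.05 pos [ 0.56   -0.2297  0.015 ] jaw yaw 1.4504 shift [ 0.0005 -0.0018 -0.0005] tilt [-0.0354 -0.0045 -0.9994] open 0.0378 F [ 0.1  0.8 -0.1]
```

>>> {"fn": "play_rows", "kwargs": {"moves": [[[0.0005, -0.001, -0.0005, 0, -1], [0.0005, -0.001, 0, 0, -1], [0, 0, 0, 0, -1], [0, 0, 0, 0, -1], [0, 0, 0, 0, 0.1], [0, 0, 0, 0, 0.1], [0, 0, 0, 0, 0.1], [-0.005, 0, 0, 0, 0.1], [-0.015, 0, 0, 0, 0.3], [-0.025, 0, 0, 0, 0.3]]]}}

```text
time: 30.05
tool_pos: [0.5595, -0.2311, 0.0591]
tool_rot: [-2.952, 1.532, -3.073]
contact_force: [-0.4, -0.6, 0.4]
opening: 0.0587
```

>>> {"fn": "play_rows", "kwargs": {"moves": [[[-0.025, 0, 0, 0, 0.5], [-0.025, 0, 0, 0, 0.5], [-0.015, 0, -0.008, 0, 0.5], [-0.005, 0, -0.015, 0, 0.5], [0, 0, -0.02, 0, 0.5], [0, 0, -0.02, 0, 0.5], [0, 0, -0.012, 0, 0.5], [0, 0, -0.006, 0, 0.5], [0, 0, -0.002, 0, 0.5], [0, 0, 0, 0, 0.5]]]}}

```text
time: 31.05
tool_pos: [0.4756, -0.2202, 0.1402]
tool_rot: [-2.841, 1.537, -2.962]
contact_force: [0.2, -0.1, -0.2]
opening: 0.0692
```

```bash
python3 - <<'E'
from h import *
shot('wrist','w18')
shot('scene','s18',(240,130,440,280),4)
togo((.372,-.241,.1),np.radians(83))
E
```

```text
turn deg about x 0.13 alt -179.87 q6 -2.004
t 31.15 pos [ 0.4761 -0.2203  0.1401] jaw yaw 1.4509 shift [ 0.0436 -0.0326 -0.0995] tilt [-0.033  -0.0062 -0.9994] open 0.0686 F [ 0.4 -0.4 -0.1]
```

View pics/w18.png

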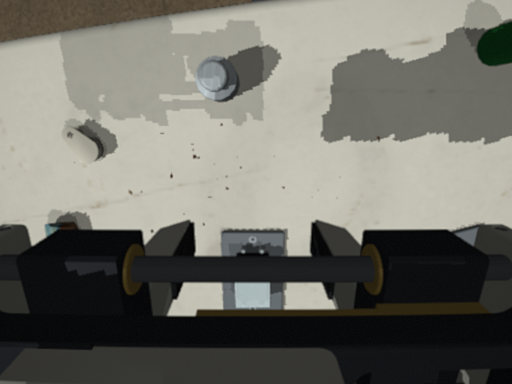

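View pics/s18.png

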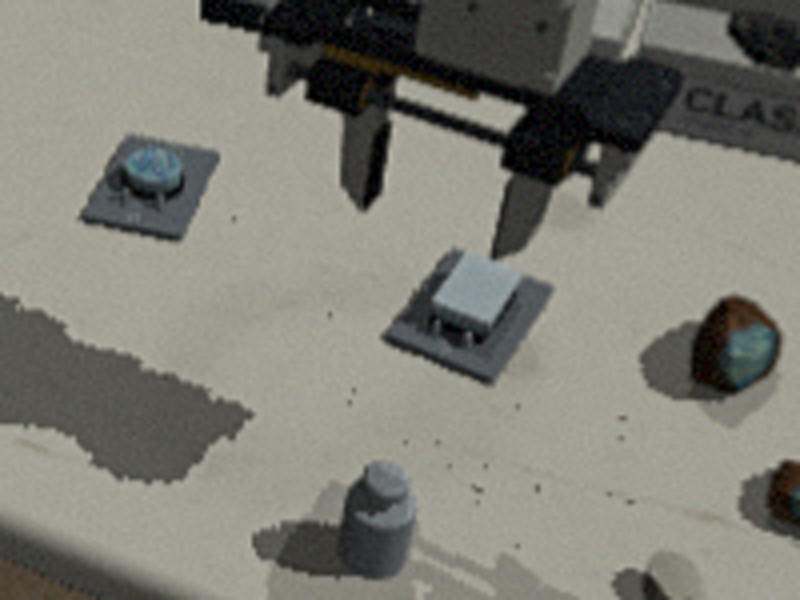

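```bash
python3 - <<'E'
from h import *
k=pickle.load(open('pics/w18.k','rb'))
im=np.load('pics/w18.npy');cv2.imwrite('pics/w18c.png',cv2.resize(im[40:120,170:260],None,fx=7,fy=7,interpolation=cv2.INTER_CUBIC))
print(p2w('wrist',[(213,77)],.06,k),p2w('wrist',[(217,81)],.042,k))
E
```

```text
[[ 0.37225203 -0.24084801  0.06      ]] [[ 0.37336749 -0.24018218  0.042     ]]
```

View pics/w18c.png

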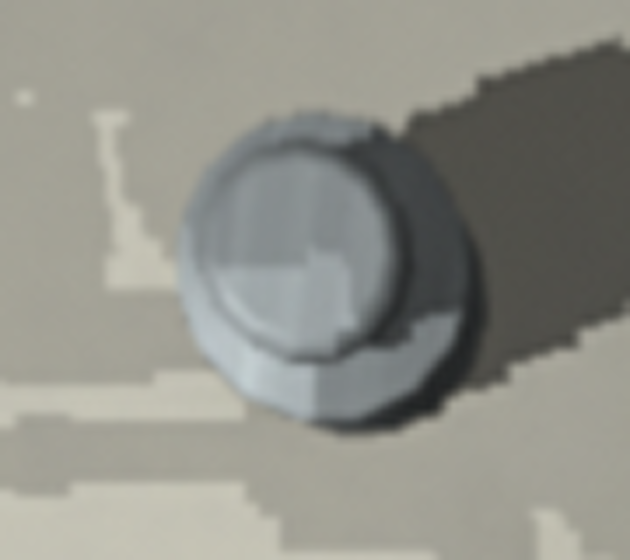

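>>> {"fn": "play_rows", "kwargs": {"moves": [[[0.008, -0.006, -0.02, 0, 0.5], [0.008, -0.006, -0.02, 0, 0.5], [0.008, -0.006, -0.02, 0, 0.5], [0.008, -0.006, -0.02, 0, 0.5], [0.008, -0.006, -0.018, 0, 0.5], [0, 0, 0, 0, 0.5], [0, 0, 0, 0, 0.5], [0, 0, 0, 0, 0.5], [0, 0, 0, 0, 0.5], [0, 0, 0, 0, 0.5]]]}}

```text
time: 32.15
tool_pos: [0.3778, -0.2407, 0.1022]
tool_rot: [-2.704, 1.542, -2.82]
contact_force: [0.7, 0.3, 0.2]
opening: 0.0688
```

```bash
python3 - <<'E'
from h import *
togo((.3715,-.2405,.015),np.radians(83))
shot('wrist','w19')
E
```

```text
turn deg about x 0.36 alt -179.64 q6 -2.156
t 32.15 pos [ 0.3778 -0.2407  0.1022] jaw yaw 1.455 shift [ 0.0873  0.0006 -0.004 ] tilt [-0.0275 -0.0092 -0.9996] open 0.0688 F [0.7 0.3 0.2]
```

View pics/w19.png

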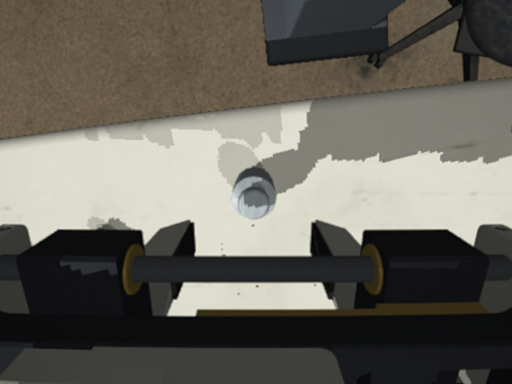

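```bash
python3 - <<'E'
from h import *
k=pickle.load(open('pics/w19.k','rb'))
c=p2w('wrist',[(253,201.5)],.06,k)[0];print(c)
togo((c[0],c[1],.018),np.radians(83))
E
```

```text
[ 0.36793436 -0.24073625  0.06      ]
turn deg about x 0.36 alt -179.64 q6 -2.156
t 32.2 pos [ 0.3778 -0.2408  0.1022] jaw yaw 1.455 shift [ 0.0844 -0.0001 -0.0076] tilt [-0.0274 -0.0092 -0.9996] open 0.0688 F [ 0.5  0.1 -0.8]
```

>>> {"fn": "play_rows", "kwargs": {"moves": [[[0.003, 0, -0.001, 0, 0.5], [0.008, 0, -0.002, 0, 0.5], [0.013, 0, -0.002, 0, 0.5], [0.015, 0, 0, 0, 0.5], [0.015, 0, 0, 0, 0.5], [0.013, 0, 0, 0, 0.5], [0.01, 0, 0, 0, 0.5], [0.005, 0, 0, 0, 0.5], [0.002, 0, 0, 0, 0.5], [0, 0, 0, 0, 0.5]]]}}

```text
time: 33.2
tool_pos: [0.3697, -0.2402, 0.0125]
tool_rot: [-2.717, 1.542, -2.832]
contact_force: [-0.6, -0.3, -0.2]
opening: 0.069
```

```bash
python3 - <<'E'
from h import *
togo((.370,-.2406,.014),np.radians(83))
shot('wrist','w20')
E
```

```text
turn deg about x 0.42 alt -179.58 q6 -2.155
t 33.2 pos [ 0.3697 -0.2402  0.0125] jaw yaw 1.4559 shift [-0.0015 -0.0004  0.0003] tilt [-0.0276 -0.0089 -0.9996] open 0.069 F [-0.6 -0.3 -0.2]
```

View pics/w20.png

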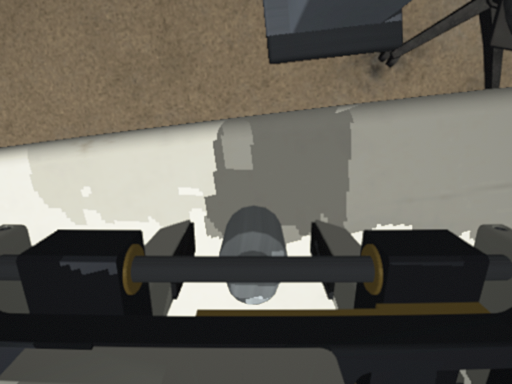

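```bash
python3 - <<'E'
from h import *
k=pickle.load(open('pics/w20.k','rb'));p,R=T()
for px,z in [((252,207),0.0),((252,232),.042),((252,304),.058)]: print((p2w('wrist',[px],z,k)[0]-p).round(4))
E
```

```text
[-0.0156  0.0004 -0.0128]
[-0.0166  0.0011  0.0292]
[ 0.0119 -0.0019  0.0452]
```

>>> {"fn": "play_rows", "kwargs": {"moves": [[[0, 0, 0.001, 0, -1], [0, 0, 0, 0, -1], [0, 0, 0, 0, -1], [0, 0, 0, 0, -1], [0, 0, 0, 0, -1], [0, 0, 0, 0, -1], [0, 0, 0, 0, -1], [-0.003, 0, 0, 0, -1], [-0.008, 0, 0, 0, -1], [-0.015, 0, 0, 0, -1]]], "grip_force": 40}}

```text
time: 34.25
tool_pos: [0.3707, -0.2393, 0.0393]
tool_rot: [-2.794, 1.54, -2.909]
contact_force: [0.7, -0.2, -5.2]
opening: 0.0351
```

>>> {"fn": "play_rows", "kwargs": {"moves": [[[-0.02, 0, 0, 0, -1], [-0.02, 0, 0, 0, -1], [-0.015, 0, 0, 0, -1], [-0.007, 0, 0.007, 0, -1], [-0.002, 0, 0.014, 0, -1], [0, 0, 0.022, 0, -1], [0, 0, 0.027, 0, -1], [0, 0, 0.03, 0, -1], [0, 0, 0.03, 0, -1], [0, 0, 0.025, 0, -1]]]}}

```text
time: 35.25
tool_pos: [0.5301, -0.2553, 0.1034]
tool_rot: [-2.88, 1.538, -2.998]
contact_force: [-0.6, -0.0, -4.0]
opening: 0.0353
```

```bash
python3 - <<'E'
from h import *
togo((.578,-.2347,.1),np.radians(83))
E
```

```text
turn deg about x 0.26 alt -179.74 q6 -2.009
t 35.25 pos [ 0.5301 -0.2553  0.1034] jaw yaw 1.4532 shift [0.0017 0.0261 0.0452] tilt [-0.0326 -0.0047 -0.9995] open 0.0353 F [-0.6 -0.  -4. ]
```

>>> {"fn": "play_rows", "kwargs": {"moves": [[[0, 0.004, 0.017, 0, -1], [0, 0.006, 0.01, 0, -1], [0, 0.007, 0.005, 0, -1], [0, 0.005, 0.003, 0, -1], [0, 0.003, 0.001, 0, -1], [0, 0.001, 0, 0, -1], [0, 0, 0, 0, -1], [0, 0, 0, 0, -1], [0, 0, 0, 0, -1], [0, 0, 0, 0, -1]]]}}

```text
time: 36.25
tool_pos: [0.5704, -0.2308, 0.0996]
tool_rot: [-2.96, 1.534, -3.077]
contact_force: [0.4, -0.1, -3.6]
opening: 0.0352
```

```bash
python3 - <<'E'
from h import *
togo((.578,-.2347,.04),np.radians(83))
shot('wrist','w21');shot('side','s21',(180,100,330,220),5)
E
```

```text
turn deg about x 0.3 alt -179.7 q6 -1.943
t 36.25 pos [ 0.5704 -0.2308  0.0996] jaw yaw 1.4539 shift [ 0.0593 -0.0026  0.0101] tilt [-0.0371 -0.0024 -0.9993] open 0.0352 F [ 0.4 -0.1 -3.6]
```

View pics/w21.png

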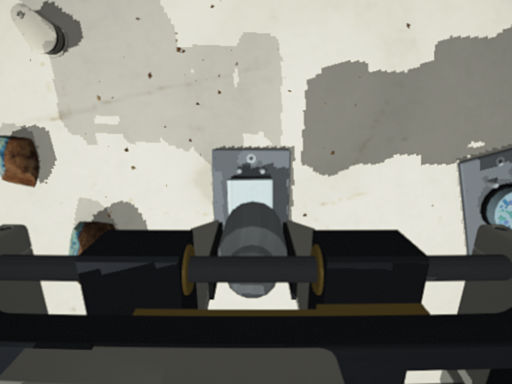

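View pics/s21.png

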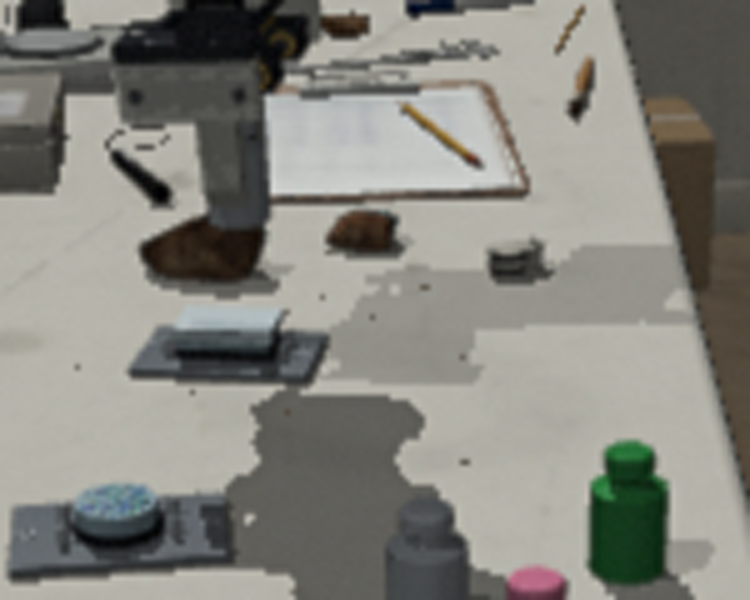

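```bash
python3 - <<'E'
from h import *
im=np.load('pics/w21.npy');cv2.imwrite('pics/w21c.png',cv2.resize(im[140:300,190:320],None,fx=4.5,fy=4.5,interpolation=cv2.INTER_CUBIC))
E
```

```text
(no output)
```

View pics/w21c.png

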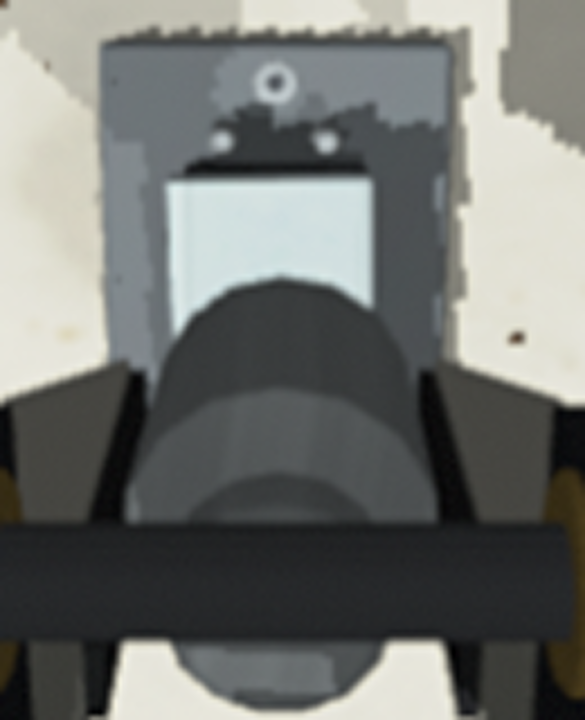

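```bash
python3 - <<'E'
from h import *
k=pickle.load(open('pics/w21.k','rb'));p,R=T()
f=lambda a:np.array(a)/4.5+[190,140]
w=p2w('wrist',f([(168,181),(374,181)]),.025,k);d=w[1]-w[0];a=np.arctan2(d[1],d[0])-np.pi/2
c=w.mean(0)[:2]+.029*np.array([np.cos(a),np.sin(a)]);print(w.round(4),np.degrees(a),'cap c',c)
w=p2w('wrist',f([(186,170),(365,168)]),.011,k);print('backing c',w.mean(0)[:2]+.028*np.array([np.cos(a),np.sin(a)]))
# weight foot near edge: foot plane z = p.z-.0125(approx)
e=p2w('wrist',f([(283,278)]),p[2]-.0135,k)[0];print('foot near',e,'axis',e[:2]+.018*np.array([np.cos(a),np.sin(a)]))
e=p2w('wrist',f([(283,388)]),p[2]+.0285,k)[0];print('shoulder near',e,'axis',e[:2]+.018*np.array([np.cos(a),np.sin(a)]))
print(p)
E
```

```text
[[ 0.549  -0.2509  0.025 ]
 [ 0.5533 -0.2132  0.025 ]] -6.509982711290058 cap c [ 0.58000023 -0.23531393]
backing c [ 0.57974638 -0.23460445]
foot near [ 0.55191814 -0.22955048  0.08607373] axis [ 0.56980207 -0.23159125]
shoulder near [ 0.5517931  -0.22931508  0.12807373] axis [ 0.56967704 -0.23135585]
[ 0.57049636 -0.23082625  0.09957373]
```

```bash
python3 - <<'E'
from h import *
togo((.580,-.235,.0405),np.radians(83))
E
```

```text
turn deg about x 0.3 alt -179.7 q6 -1.943
t 36.35 pos [ 0.5705 -0.2308  0.0996] jaw yaw 1.4539 shift [ 0.0587 -0.0026  0.0121] tilt [-0.0371 -0.0024 -0.9993] open 0.0353 F [ 0.5 -0.1 -3.9]
```

>>> {"fn": "play_rows", "kwargs": {"moves": [[[0.003, -0.001, 0.003, 0, -1], [0.007, -0.001, 0.004, 0, -1], [0.01, -0.0005, 0.003, 0, -1], [0.01, 0, 0.001, 0, -1], [0.009, 0, 0, 0, -1], [0.008, 0, 0, 0, -1], [0.005, 0, 0, 0, -1], [0.003, 0, 0, 0, -1], [0.001, 0, 0, 0, -1], [0, 0, 0, 0, -1]]]}}

```text
time: 37.35
tool_pos: [0.5796, -0.2351, 0.0398]
tool_rot: [-2.963, 1.533, -3.08]
contact_force: [-0.2, 1.5, -3.9]
opening: 0.0349
```

```bash
python3 - <<'E'
from h import *
togo((.580,-.235,.0375),np.radians(83))
E
```

```text
turn deg about x 0.3 alt -179.7 q6 -1.939
t 37.35 pos [ 0.5796 -0.2351  0.0398] jaw yaw 1.4538 shift [0.0023 0.0002 0.0005] tilt [-0.0375 -0.0023 -0.9993] open 0.0349 F [-0.2  1.5 -3.9]
```

>>> {"fn": "play_rows", "kwargs": {"moves": [[[0.0008, 0, 0, 0, -1], [0.0006, 0, 0, 0, -1], [0.0005, 0, 0, 0, -1], [0.0003, 0, 0, 0, -1], [0, 0, 0, 0, -1], [0, 0, 0, 0, -1], [0, 0, 0, 0, -1], [0, 0, 0, 0, -1], [0, 0, 0, 0, -1], [0, 0, 0, 0, -1]]]}}

```text
time: 38.35
tool_pos: [0.5798, -0.2352, 0.0393]
tool_rot: [-2.937, 1.535, -3.053]
contact_force: [-1.8, 0.8, 1.1]
opening: 0.035
```

>>> {"fn": "play_rows", "kwargs": {"moves": [[[0, 0, 0, 0, 0], [0, 0, 0, 0, 0], [0, 0, 0, 0, 0.2], [0, 0, 0, 0, 0.2], [0, 0, 0, 0, 0.2], [-0.005, 0, 0, 0, 0.2], [-0.015, 0, 0, 0, 0.2], [-0.025, 0, 0, 0, 0.2], [-0.025, 0, 0, 0, 0.2], [-0.02, 0, 0, 0, 0.2]]], "grip_force": 20}}

```text
time: 39.35
tool_pos: [0.5825, -0.2348, 0.1296]
tool_rot: [-2.991, 1.531, -3.108]
contact_force: [-0.1, -0.7, -1.2]
opening: 0.0548
```

```bash
python3 - <<'E'
from h import *
shot('wrist','w22');shot('side','s22',(180,100,330,220),5)
togo((.458,.085,.13),np.radians(98.8))
E
```

```text
turn deg about x -15.51 alt 164.49 q6 -1.941
t 39.45 pos [ 0.584  -0.2355  0.1317] jaw yaw 1.4537 shift [ 0.0047  0.3036 -0.1625] tilt [-0.0344 -0.004  -0.9994] open 0.0553 F [ 0.7 -0.2  0.6]
```

View pics/w22.png

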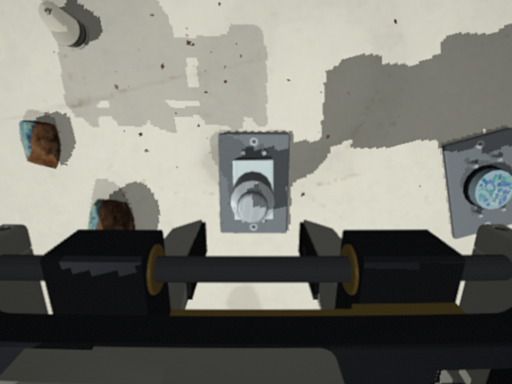

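View pics/s22.png

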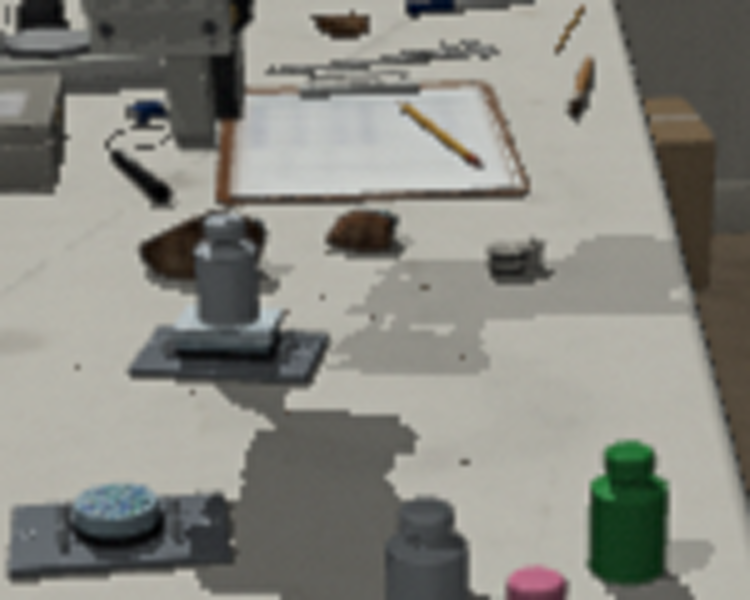

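>>> {"fn": "play_rows", "kwargs": {"moves": [[[0, 0.009, -0.005, 0, 0.3], [0, 0.018, -0.01, 0, 0.5], [0, 0.027, -0.0145, 0, 0.5], [0, 0.033, -0.0175, 0, 0.5], [0, 0.035, -0.0185, 0, 0.5], [0, 0.035, -0.0185, 0, 0.5], [0, 0.035, -0.0185, 0, 0.5], [0, 0.031, -0.0165, 0, 0.5], [0, 0.024, -0.013, 0, 0.5], [0, 0.017, -0.009, 0, 0.5]]]}}

```text
time: 40.45
tool_pos: [0.4606, 0.0568, 0.1249]
tool_rot: [-3.039, 1.519, 3.122]
contact_force: [0.9, 0.2, 0.1]
opening: 0.0694
```

>>> {"fn": "play_rows", "kwargs": {"moves": [[[0, 0.011, -0.006, -1, 0.5], [0, 0.006, -0.003, -2, 0.5], [0, 0.003, -0.0015, -3, 0.5], [0, 0, 0, -3, 0.5], [0, 0, 0, -3, 0.5], [0, 0, 0, -2, 0.5], [0, 0, 0, -1, 0.5], [0, 0, 0, -0.5, 0.5], [0, 0, 0, 0, 0.5], [0, 0, 0, 0, 0.5]]]}}

```text
time: 41.45
tool_pos: [0.4479, 0.0796, 0.1216]
tool_rot: [2.964, 1.512, 3.136]
contact_force: [0.3, -0.4, -0.7]
opening: 0.0691
```

```bash
python3 - <<'E'
from h import *
shot('wrist','w23')
togo((.458,.085,.1),np.radians(98.8))
E
```

```text
turn deg about x 1.05 alt -178.95 q6 -1.737
t 41.5 pos [0.4479 0.0796 0.1216] jaw yaw 1.7426 shift [0.021  0.0033 0.0121] tilt [-5.890e-02  3.000e-04 -9.983e-01] open 0.069 F [-0.8  0.5 -0.4]
```

View pics/w23.png

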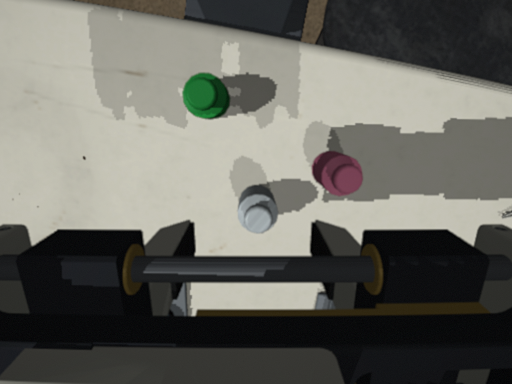

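>>> {"fn": "play_rows", "kwargs": {"moves": [[[0, 0, 0.025, 0, 0.5], [0, 0, 0.025, 0, 0.5], [0, 0, 0.025, 0, 0.5], [0, 0, 0.025, 0, 0.5], [0, 0, 0, 0, 0.5], [0, 0, 0, 0, 0.5], [0, 0, 0, 0, 0.5], [0, 0, 0, 0, 0.5], [0, 0, 0, 0, 0.5], [0, 0, 0, 0, 0.5]]]}}

```text
time: 42.5
tool_pos: [0.546, 0.0969, 0.1153]
tool_rot: [2.971, 1.509, 3.141]
contact_force: [0.6, 0.2, -0.2]
opening: 0.069
```

```bash
python3 - <<'E'
from h import *
togo((.458,.085,.1),np.radians(98.8));print(robot.observe()['qpos'].round(4))
E
```

```text
turn deg about x 0.95 alt -179.05 q6 -1.706
t 42.5 pos [0.546  0.0969 0.1153] jaw yaw 1.7411 shift [ 0.0208  0.0031 -0.0876] tilt [-0.0622  0.     -0.9981] open 0.069 F [ 0.6  0.2 -0.2]
[ 0.036   0.5382  1.5388  0.0025  1.1268 -1.7065]
```

>>> {"fn": "play_rows", "kwargs": {"moves": [[[0, 0, -0.025, 0, 0.5], [0, 0, -0.025, 0, 0.5], [0, 0, -0.025, 0, 0.5], [0, 0, -0.025, 0, 0.5], [0, 0, 0, 0, 0.5], [0, 0, 0, 0, 0.5], [0, 0, 0, 0, 0.5], [0, 0, 0, 0, 0.5], [0, 0, 0, 0, 0.5], [0, 0, 0, 0, 0.5]]]}}

```text
time: 43.5
tool_pos: [0.446, 0.0794, 0.1224]
tool_rot: [2.969, 1.513, 3.139]
contact_force: [-0.8, -0.1, -0.6]
opening: 0.0688
```

```bash
python3 - <<'E'
from h import *
togo((.458,.085,.1),np.radians(98.8));print(robot.observe()['qpos'].round(4))
E
```

```text
turn deg about x 0.95 alt -179.05 q6 -1.735
t 43.5 pos [0.446  0.0794 0.1224] jaw yaw 1.7409 shift [0.0217 0.0033 0.014 ] tilt [-5.760e-02  2.000e-04 -9.983e-01] open 0.0688 F [-0.8 -0.1 -0.6]
[ 6.3000e-03  3.6480e-01  1.8169e+00  6.0000e-04  1.0175e+00 -1.7352e+00]
```

```bash
python3 - <<'E'
from h import *
k=shot('wrist','w24',(190,130,320,300),4)
togo((.458,.084,.05),np.radians(98.8))
E
```

```text
turn deg about x 0.95 alt -179.05 q6 -1.735
t 43.55 pos [0.446  0.0794 0.1224] jaw yaw 1.7409 shift [0.0716 0.0018 0.0167] tilt [-5.770e-02  2.000e-04 -9.983e-01] open 0.069 F [ 0.2 -0.2 -1. ]
```

View pics/w24.png

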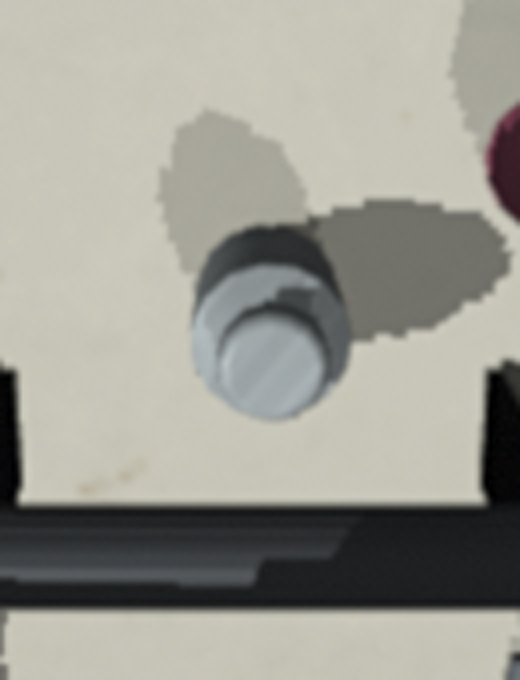

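```bash
python3 - <<'E'
from h import *
k=pickle.load(open('pics/w24.k','rb'))
f=lambda a:np.array(a)/4+[190,130]
c=p2w('wrist',f([(273,363)]),.06,k)[0];print(c)
e=p2w('wrist',f([(270,226)]),0,k)[0];print(e, e[:2]+.018*np.array([np.cos(.17),np.sin(.17)]))
togo((.458,.085,.0135),np.radians(98.8))
E
```

```text
[0.45554195 0.08574176 0.06      ]
[0.44024864 0.08405193 0.        ] [0.45798916 0.08709721]
turn deg about x 0.95 alt -179.05 q6 -1.735
t 43.55 pos [0.446  0.0794 0.1224] jaw yaw 1.7409 shift [0.108  0.0024 0.0189] tilt [-5.770e-02  2.000e-04 -9.983e-01] open 0.069 F [ 0.2 -0.2 -1. ]
```

>>> {"fn": "play_rows", "kwargs": {"moves": [[[0, 0.001, 0.003, 0, 0.5], [0, 0.002, 0.005, 0, 0.5], [0.003, 0.001, 0.003, 0, 0.5], [0.007, 0.0005, 0.0015, 0, 0.5], [0.01, 0, 0.0006, 0, 0.5], [0.012, 0, 0.0007, 0, 0.5], [0.01, 0, 0.0006, 0, 0.5], [0.006, 0, 0.0003, 0, 0.5], [0.003, 0, 0, 0, 0.5], [0, 0, 0, 0, 0.5]]]}}

```text
time: 44.55
tool_pos: [0.4571, 0.0871, 0.0649]
tool_rot: [2.97, 1.51, 3.141]
contact_force: [0.1, 0.4, -0.5]
opening: 0.0687
```

```bash
python3 - <<'E'
from h import *
togo((.457,.0858,.0135),np.radians(98.8))
k=shot('wrist','w25',(190,130,320,320),3.5)
E
```

```text
turn deg about x 0.96 alt -179.04 q6 -1.72
t 44.55 pos [0.4571 0.0871 0.0649] jaw yaw 1.7412 shift [ 0.0513 -0.0018  0.0027] tilt [-6.050e-02  1.000e-04 -9.982e-01] open 0.0687 F [ 0.1  0.4 -0.5]
```

View pics/w25.png

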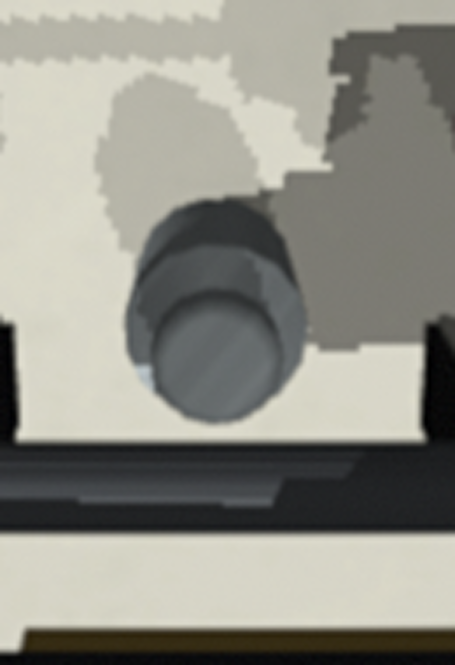

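>>> {"fn": "play_rows", "kwargs": {"moves": [[[0.003, 0, 0.0003, 0, 0.5], [0.007, 0, 0.0004, 0, 0.5], [0.01, 0, 0.0006, 0, 0.5], [0.01, 0, 0.0006, 0, 0.5], [0.009, 0, 0.0005, 0, 0.5], [0.006, 0, 0.0003, 0, 0.5], [0.003, 0, 0.0002, 0, 0.5], [0.001, 0, 0, 0, 0.5], [0, 0, 0, 0, 0.5], [0, 0, 0, 0, 0.5]]]}}

```text
time: 45.6
tool_pos: [0.4579, 0.0876, 0.0121]
tool_rot: [2.969, 1.512, 3.139]
contact_force: [0.1, 0.0, -0.3]
opening: 0.0688
```

```bash
python3 - <<'E'
from h import *
togo((.457,.0858,.0135),np.radians(98.8))
E
```

```text
turn deg about x 0.96 alt -179.04 q6 -1.72
t 45.6 pos [0.4579 0.0876 0.0121] jaw yaw 1.7411 shift [-0.0013 -0.0016 -0.0012] tilt [-5.870e-02  1.000e-04 -9.983e-01] open 0.0688 F [ 0.1  0.  -0.3]
```

>>> {"fn": "play_rows", "kwargs": {"moves": [[[0, 0, 0, 0, -1], [0, 0, 0, 0, -1], [0, 0, 0, 0, -1], [0, 0, 0, 0, -1], [0, 0, 0, 0, -1], [0, 0, 0, 0, -1], [-0.003, 0, 0, 0, -1], [-0.008, 0, 0, 0, -1], [-0.015, 0, 0, 0, -1], [-0.02, 0, 0, 0, -1]]], "grip_force": 40}}

```text
time: 46.6
tool_pos: [0.4583, 0.0876, 0.0584]
tool_rot: [2.972, 1.506, -3.141]
contact_force: [0.3, 0.1, -3.4]
opening: 0.0347
```

>>> {"fn": "play_rows", "kwargs": {"moves": [[[-0.02, 0, 0, 0, -1], [-0.018, 0, 0, 0, -1], [-0.01, 0, 0, 0, -1], [-0.004, 0, 0, 0, -1], [-0.001, 0, 0, 0, -1], [0, 0, 0, 0, -1], [0, 0, 0, 0, -1], [0, 0, 0, 0, -1], [0, 0, 0, 0, -1], [0, 0, 0, 0, -1]]]}}

```text
time: 47.6
tool_pos: [0.4602, 0.0876, 0.1138]
tool_rot: [2.971, 1.503, -3.141]
contact_force: [0.4, 0.2, -3.8]
opening: 0.0351
```

```bash
python3 - <<'E'
from h import *
togo((.6055,-.0005,.1),np.radians(98.8))
k=shot('wrist','w26',(190,130,320,320),3.5)
E
```

```text
turn deg about x 0.95 alt -179.05 q6 -1.719
t 47.6 pos [0.4602 0.0876 0.1138] jaw yaw 1.741 shift [ 0.0039 -0.1115  0.1288] tilt [-0.0679 -0.     -0.9977] open 0.0351 F [ 0.4  0.2 -3.8]
```

View pics/w26.png

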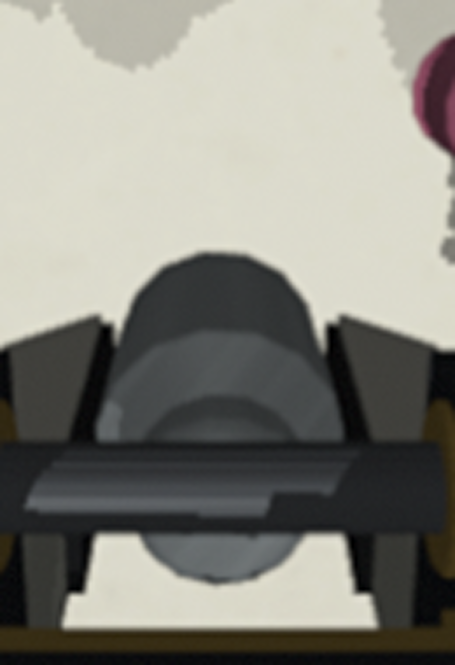

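>>> {"fn": "play_rows", "kwargs": {"moves": [[[0, -0.004, 0.0045, 0, -1], [0, -0.008, 0.009, 0, -1], [0, -0.012, 0.014, 0, -1], [0, -0.016, 0.0185, 0, -1], [0, -0.018, 0.021, 0, -1], [0, -0.017, 0.02, 0, -1], [0, -0.014, 0.016, 0, -1], [0, -0.01, 0.0115, 0, -1], [0, -0.006, 0.0075, 0, -1], [0, -0.003, 0.004, 0, -1]]]}}

```text
time: 48.65
tool_pos: [0.6137, -0.0065, 0.1018]
tool_rot: [2.991, 1.505, -3.123]
contact_force: [-1.0, -0.6, -3.1]
opening: 0.0352
```

>>> {"fn": "play_rows", "kwargs": {"moves": [[[0, -0.001, 0.001, 0.5, -1], [0, 0, 0, 0.5, -1], [0, 0, 0, 0, -1], [0, 0, 0, 0, -1], [0, 0, 0, 0, -1], [0, 0, 0, 0, -1], [0, 0, 0, 0, -1], [0, 0, 0, 0, -1], [0, 0, 0, 0, -1], [0, 0, 0, 0, -1]]]}}

```text
time: 49.65
tool_pos: [0.6143, -0.007, 0.1016]
tool_rot: [3.006, 1.504, -3.126]
contact_force: [0.5, -0.4, -2.9]
opening: 0.035
```

```bash
python3 - <<'E'
from h import *
togo((.6055,-.0005,.04),np.radians(98.8))
k=shot('wrist','w27',(190,130,320,320),3.5)
E
```

```text
turn deg about x -0.14 alt 179.86 q6 -1.849
t 49.65 pos [ 0.6143 -0.007   0.1016] jaw yaw 1.7219 shift [ 0.0621  0.0072 -0.0037] tilt [-0.0666 -0.0011 -0.9978] open 0.035 F [ 0.5 -0.4 -2.9]
```

View pics/w27.png

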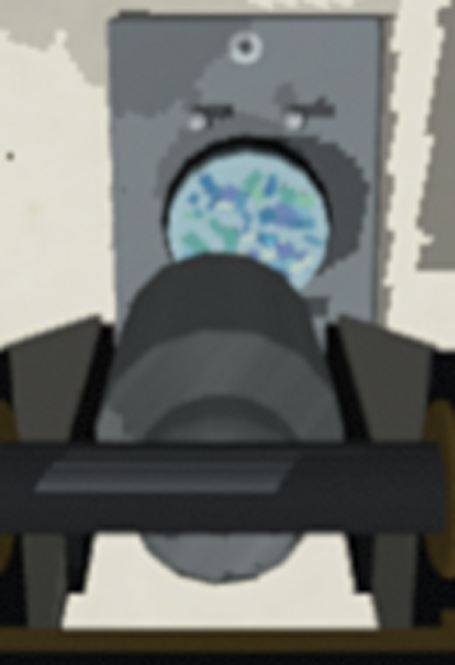

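```bash
python3 - <<'E'
from h import *
from scipy.optimize import least_squares
k=pickle.load(open('pics/w27.k','rb'));p,R=T()
f=lambda a:np.array(a)/3.5+[190,130]
def fit(pts,z,r):
    w=p2w('wrist',f(pts),z,k)[:,:2]
    s=least_squares(lambda c:np.linalg.norm(w-c,axis=1)-r,w.mean(0)+[.01,0]);return s.x.round(4),(s.fun*1e3).round(1)
print('slice',fit([(168,225),(173,200),(195,170),(220,155),(247,150),(280,160),(305,178),(322,205),(328,235),(318,270)],.021,.02))
print('foot',fit([(130,310),(150,277),(180,260),(220,253),(260,262),(285,280),(303,310)],p[2]-.0125,.018))
print('shoulder',fit([(103,400),(125,367),(160,343),(220,330),(270,340),(310,365),(335,398)],p[2]+.0295,.018),p)
E
```

```text
slice (array([ 0.6072, -0.001 ]), array([-0.5, -0.1,  0.1,  0.4,  0.5, -0.3, -0.4, -0.4,  0.1,  0.3]))
foot (array([ 0.6136, -0.0081]), array([-0.7,  0.2,  0.1,  0.2,  0.2, -0. , -0.6]))
shoulder (array([ 0.6131, -0.0082]), array([-0.1,  0.1,  0. , -0. , -0.1,  0. ,  0.1])) [ 0.6142936  -0.00697129  0.10159533]
```

>>> {"fn": "play_rows", "kwargs": {"moves": [[[0, 0.002, -0.0015, 0, -1], [0.003, 0.003, -0.002, 0, -1], [0.006, 0.002, -0.001, 0, -1], [0.009, 0.001, 0.0004, 0, -1], [0.011, 0, 0.0007, 0, -1], [0.011, 0, 0.0007, 0, -1], [0.01, 0, 0.0006, 0, -1], [0.007, 0, 0.0004, 0, -1], [0.003, 0, 0.0001, 0, -1], [0, 0, 0, 0, -1]]]}}

```text
time: 50.7
tool_pos: [0.6058, 0.0014, 0.0347]
tool_rot: [2.999, 1.501, -3.133]
contact_force: [0.2, -0.0, -2.7]
opening: 0.035
```

```bash
python3 - <<'E'
from h import *
togo((.6079,.0003,.0335),np.radians(98.8))
k=shot('wrist','w28',(190,130,320,320),3.5)
E
```

```text
turn deg about x -0.15 alt 179.85 q6 -1.836
t 50.7 pos [0.6058 0.0014 0.0347] jaw yaw 1.7218 shift [ 0.001  -0.0014  0.002 ] tilt [-7.000e-02 -6.000e-04 -9.975e-01] open 0.035 F [ 0.2 -0.  -2.7]
```

View pics/w28.png

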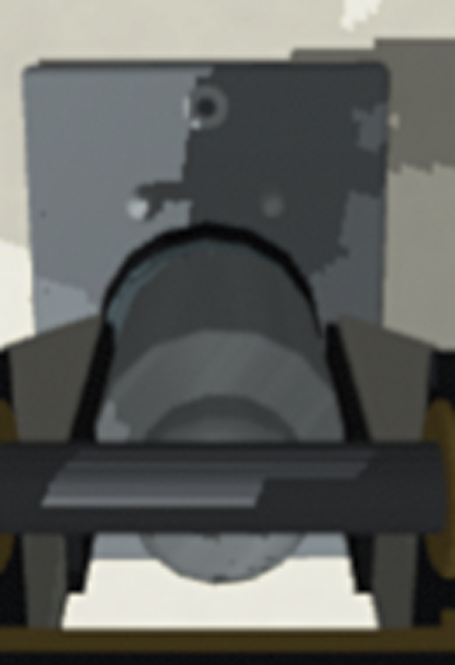

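>>> {"fn": "play_rows", "kwargs": {"moves": [[[0.0005, -0.0008, 0.001, 0, -1], [0.0005, -0.0006, 0.001, 0, -1], [0.0005, 0, 0, 0, -1], [0.0005, 0, 0, 0, -1], [0, 0, 0, 0, -1], [0, 0, 0, 0, -1], [0, 0, 0, 0, -1], [0, 0, 0, 0, -1], [0, 0, 0, 0, -1], [0, 0, 0, 0, -1]]]}}

```text
time: 51.75
tool_pos: [0.6095, 0.0, 0.0347]
tool_rot: [3.008, 1.505, -3.124]
contact_force: [-0.1, -0.7, -4.1]
opening: 0.0351
```

>>> {"fn": "play_rows", "kwargs": {"moves": [[[0.001, 0, -0.0005, 0, -1], [0.001, 0, -0.0005, 0, -1], [0.001, 0, 0, 0, -1], [0, 0, 0, 0, -1], [0, 0, 0, 0, -1], [0, 0, 0, 0, -1], [0, 0, 0, 0, -1], [0, 0, 0, 0, -1], [0, 0, 0, 0, -1], [0, 0, 0, 0, -1]]]}}

```text
time: 52.75
tool_pos: [0.6093, -0.0001, 0.0342]
tool_rot: [3.012, 1.509, -3.12]
contact_force: [-0.5, 0.2, -1.1]
opening: 0.035
```

>>> {"fn": "play_rows", "kwargs": {"moves": [[[0, 0, 0, 0, 0], [0, 0, 0, 0, 0], [0, 0, 0, 0, 0.2], [0, 0, 0, 0, 0.2], [0, 0, 0, 0, 0.2], [-0.005, 0, -0.0003, 0, 0.2], [-0.015, 0, -0.001, 0, 0.2], [-0.025, 0, -0.0017, 0, 0.2], [-0.025, 0, -0.0017, 0, 0.2], [-0.025, 0, -0.0017, 0, 0.2]]], "grip_force": 20}}

```text
time: 53.75
tool_pos: [0.6071, -0.0009, 0.13]
tool_rot: [3.0, 1.502, -3.132]
contact_force: [1.1, 0.5, 0.3]
opening: 0.0549
```

>>> {"fn": "play_rows", "kwargs": {"moves": [[[-0.02, 0, -0.003, 0, 0.2], [-0.015, 0, -0.01, 0, 0.2], [-0.01, 0, -0.015, 0, 0.2], [0, 0, -0.02, 0, 0.2], [0, 0, -0.02, 0, 0.2], [0, 0, -0.012, 0, 0.2], [0, 0, -0.006, 0, 0.2], [0, 0, 0, 0, 0.2], [0, 0, 0, 0, 0.2], [0, 0, 0, 0, 0.2]]]}}

```text
time: 54.75
tool_pos: [0.526, -0.0144, 0.1911]
tool_rot: [3.04, 1.517, -3.091]
contact_force: [0.4, 0.9, 0.6]
opening: 0.0552
```

```bash
python3 - <<'E'
from h import *
togo((.6,0,.2))
k=shot('wrist','w29');shot('side','s29',(150,110,310,270),4);shot('scene','c29',(180,110,400,240),3.6)
E
```

```text
t 54.75 pos [ 0.526  -0.0144  0.1911] jaw yaw 1.7222 shift [-0.0129  0.0031  0.0748] tilt [-0.0538 -0.0027 -0.9985] open 0.0552 F [0.4 0.9 0.6]
```

View pics/w29.png

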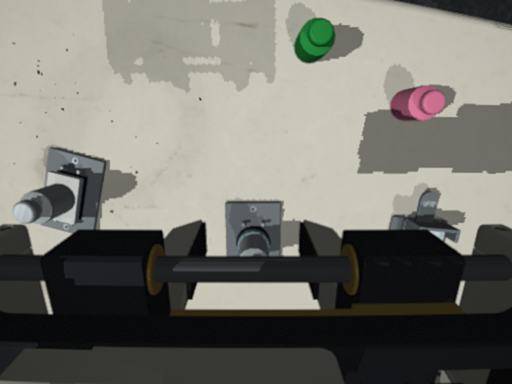

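View pics/s29.png

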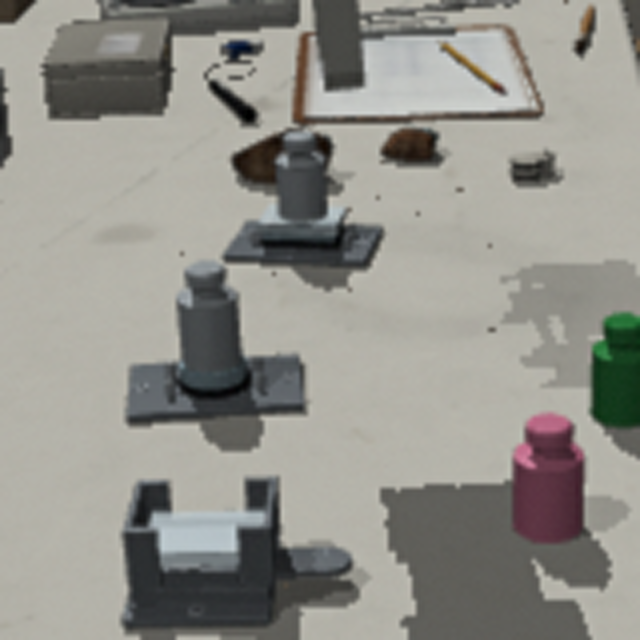

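View pics/c29.png

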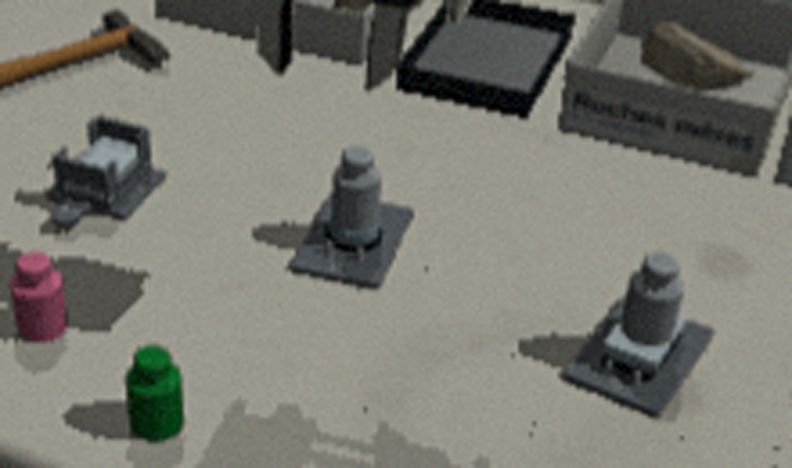

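```bash
python3 - <<'E'
from h import *
S=lambda a:np.array(a)/4+[150,110]
C=lambda a:np.array(a)/3.6+[180,110]
print('round knob top side',p2w('side',S([(206,269)]),.081),'scene',p2w('scene',C([(358,154)]),.081))
print('side expected',(w2p('side',[(.6066,-.0005,.081),(.6066,-.0005,.011),(.6066,-.0005,.021)])-[150,110])*4)
print('scene expected',(w2p('scene',[(.6066,-.0005,.081),(.6066,-.0005,.011),(.6066,-.0005,.021)])-[180,110])*3.6)
print('rect side',p2w('side',S([(298,135)]),.085),'scene',p2w('scene',C([(661,261)]),.085))
print('rect exp',(w2p('side',[(.5795,-.2348,.085)])-[150,110])*4,(w2p('scene',[(.5795,-.2348,.085)])-[180,110])*3.6)
im=np.load('pics/s29.npy');cv2.imwrite('pics/z1.png',cv2.resize(im[170:220,175:232],None,fx=12,fy=12,interpolation=cv2.INTER_CUBIC))
E
```

```text
round knob top side [[0.60473328 0.00612194 0.081     ]] scene [[ 0.60634173 -0.00356684  0.081     ]]
side expected [[204.6300491  264.6253312 ]
 [213.06923325 373.08548159]
 [211.8916632  357.97387527]]
scene expected [[354.38575598 152.76282021]
 [351.30961608 229.45094389]
 [351.7333064  218.89564203]]
rect side [[ 0.5772302  -0.22913371  0.085     ]] scene [[ 0.57796396 -0.23661539  0.085     ]]
rect exp [[295.67932179 132.51467441]] [[658.89691903 258.95091916]]
```

View pics/z1.png

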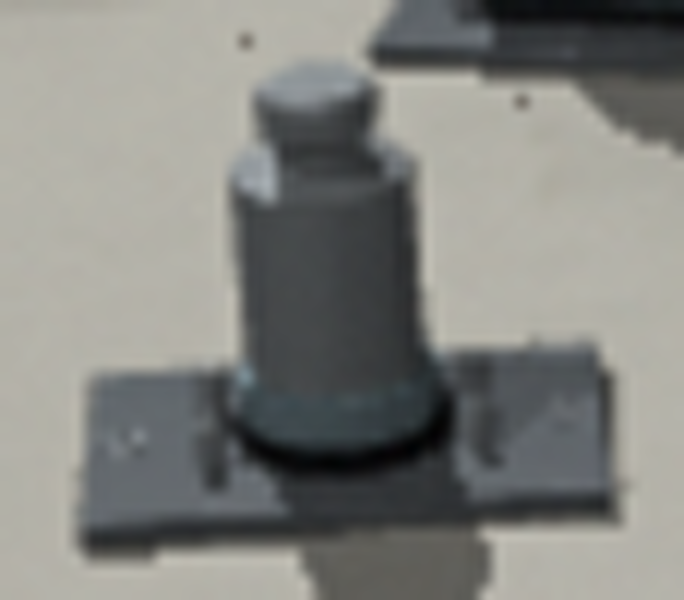

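```bash
python3 -c "
from cell import robot
print(robot.hand_in(), robot.observe()['time'])"
```

```text
the job is handed in; nothing more can be done
the job is handed in; nothing more can be done
```

Both opal stacks are assembled in their jigs and the job was handed in at about 55 s of the 131 s allowed. `hand_in` gives no verdict, so I don't know whether it passed.

- **Slices:** The round slice lies on the round backing and the rectangular slice on the rectangular backing. Both look flat and square in the pictures.
- **Cap:** The lowest blank was drawn about 55 mm out through the slot and laid on the rectangular slice. Before the weight went on, the cap centre measured within about 1 mm of the slice centre and within about 1° of its direction. The side view shows the remaining blanks dropped down inside the magazine.
- **Weights:** The two grey steel weights stand upright, one on each stack; I did not touch the green and pink look-alikes. The side and scene views place the tops of both weights within 1–3 mm of the middle along x. Across, in y, the same two views differ by 7–10 mm because I picked the points by hand in coarse images. The two readings fall on either side of the expected middle, and a close-up of the round stack shows slice and weight centred to about 2 mm.
- **Clear of the work:** The gripper was raised clear of everything, and no large forces showed.

The tool drifted to about 0.07 rad of tilt by the second weight. That tilt was about the jaw axis, and both weights still look upright after release.

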